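# Put away a stack of spare parts

### The job

Take the stack of spare parts apart and put each part in the middle of its own tray: the brass bushing in the yellow tray, the blue filter in the blue tray, the green roller in the green tray and the cardboard carton, lengthwise and flat on the floor, in the red tray. Set every part down upright as it stands now, without dropping or tipping it, and leave the amber jar and the tall grey can standing where they are.

Things in the scene. Friction and masses are not known exactly. Their poses are not given: they have to be found in the camera images.
- bushing: plain brass bushing, a ring of 40 mm outer and 24 mm inner diameter, 34 mm tall, 0.16 kg, axis upright. At the start it stands centred on top of the blue filter. Origin: centre of its underside, z up along its axis
- filter: blue screw-on filter canister with a white band, a solid upright cylinder of 60 mm diameter, 66 mm tall, flat top, 0.35 kg. At the start it stands on one end of the carton, 45 mm from the carton's centre, and carries the bushing. Origin: centre of its underside, z up along its axis
- roller: green plastic guide roller with a steel hub, a solid upright cylinder of 56 mm diameter, 44 mm tall, 0.25 kg. At the start it stands on the other end of the carton, 45 mm from the carton's centre. Origin: centre of its underside, z up along its axis
- carton: closed stiff brown cardboard carton with a red band round its middle, 170 mm long (its x), 66 mm wide (its y), 50 mm tall, about 0.5 kg (0.35 to 0.65). It lies on the table at the bottom of the stack. Origin: centre of its underside, z up
- tray_red: shelf tray with a red floor and low cardboard walls, fixed to the table, 204 x 100 mm outside, 196 x 92 mm inside. Floor 4 mm above the table, rim 8 mm above the table, walls 4 mm thick. Origin: centre of its underside, on the table. Its x is its long axis, y its short axis, z up
- tray_blue: shelf tray with a blue floor and low cardboard walls, fixed to the table, 204 x 100 mm outside, 196 x 92 mm inside. Floor 4 mm above the table, rim 8 mm above the table, walls 4 mm thick. Origin: centre of its underside, on the table. Its x is its long axis, y its short axis, z up
- tray_green: shelf tray with a green floor and low cardboard walls, fixed to the table, 204 x 100 mm outside, 196 x 92 mm inside. Floor 4 mm above the table, rim 8 mm above the table, walls 4 mm thick. Origin: centre of its underside, on the table. Its x is its long axis, y its short axis, z up
- tray_yellow: shelf tray with a yellow floor and low cardboard walls, fixed to the table, 204 x 100 mm outside, 196 x 92 mm inside. Floor 4 mm above the table, rim 8 mm above the table, walls 4 mm thick. Origin: centre of its underside, on the table. Its x is its long axis, y its short axis, z up
- jar: small amber glass jar with a black cap, 44 mm diameter, 55 mm tall, loose on the table; not to be disturbed. Origin: centre of its underside
- can: tall plain grey can with a white cap, 54 mm diameter, 140 mm tall, loose on the table; not to be disturbed. Origin: centre of its underside
Things that resemble listed ones, but are neither listed nor needed, are in the scene too. What is meant by the roller is not pink or purple, and is the larger of those in its own colour.

How it is judged (in metres and radians):
At the end, for the whole second after the job is handed in: Bushing in the yellow tray, filter in the blue, roller in the green, carton in the red (its long axis within 0.15 rad of the tray's): each centre within 15 mm of its tray's centre, flat on the tray floor (tilt under 0.08 rad, within 4 mm of the floor) and at rest (horizontal distance between bushing and tray_yellow below 0.015 m and z of bushing in the frame of tray_yellow between 0.001 and 0.008 m and angle between each of bushing, filter, roller, carton's own z axis and vertical below 0.08 rad and linear speed of each of bushing, filter, roller, carton below 0.02 m/s and horizontal distance between filter and tray_blue below 0.015 m and z of filter in the frame of tray_blue between 0.001 and 0.008 m and horizontal distance between roller and tray_green below 0.015 m and z of roller in the frame of tray_green between 0.001 and 0.008 m and horizontal distance between carton and tray_red below 0.015 m and z of carton in the frame of tray_red between 0.001 and 0.008 m and angle between the x axis of carton and the x axis of tray_red, either way round below 0.15 rad); the robot touches nothing.
It fails at once if a part is tipped over (more than 0.6 rad) (angle between any of bushing, filter, roller, carton's own z axis and vertical above 0.6 rad).
It fails at once if a part is dropped: moves faster than 0.7 m/s (a fall of about 25 mm) with no finger on it ((linear speed of bushing above 0.7 m/s and contact force between the fingers and bushing below 0.05 N) or (linear speed of filter above 0.7 m/s and contact force between the fingers and filter below 0.05 N) or (linear speed of roller above 0.7 m/s and contact force between the fingers and roller below 0.05 N) or (linear speed of carton above 0.7 m/s and contact force between the fingers and carton below 0.05 N)).
It fails at once if the amber jar is moved more than 30 mm or tipped (distance of jar from where it was at the start of the episode above 0.03 m or angle between jar's own z axis and vertical above 0.4 rad).
It fails at once if the grey can is moved more than 30 mm or tipped (distance of can from where it was at the start of the episode above 0.03 m or angle between can's own z axis and vertical above 0.4 rad).
It also fails if it takes over 131 s, if anything falls off the work surface, if the arm or the gripper's body presses on something with over 40 N, if the wrist force passes 120 N, or if a joint passes its speed limit or range.

### The arm

A 6-joint arm with a two-finger parallel gripper is mounted at the origin on the work surface. World frame = base frame: x ahead of the robot, y to its left, z up, the work surface at z = 0. Lengths are in mm, angles in rad, forces in N, time in s.
With the tool pointing down it reaches from about 300 to 950 mm from the base axis. Payload 3.1 kg.
Tool frame: the origin (TCP) lies midway between the tips of the shut fingers; the grasp point (between the pads) lies 19 mm behind it; z points along the fingers, y is the direction in which the jaws open and shut (so a half turn about z gives the same grasp; the last joint's range is limited). The gripper opens to 85 mm and grips with 20 to 120 N. Pads are 22 mm wide; open, the fingers measure 114 mm over their backs; the gripper's body (76 mm by 85 mm) begins 54 mm behind the grasp point. The pads swing forward as they close: fully open they stand 13 mm farther back than shut.
Start: joints at [-1.219, 0.308, 1.634, -0, 1.2, -0.07], TCP at [255.852, -570.238, 231.272] pointing down, gripper open.
Joint ranges: [-3.06, 3.06], [-0.79, 1.96], [0.05, 2.63], [-1.19, 4.34], [0.05, 2.64], [-2.94, 2.94]. Speed limits (rad/s): [2.79, 2.79, 3.14, 3.14, 3.14, 3.14].

### API

Orientations are given as a unit quaternion [w, x, y, z].
In Python, from cell import * gives the robot as it stands.
- The arm moves only by the shell command python3 -m creep 'ROWS'. ROWS is a JSON object of lists of equal length, an entry for each row: "fingers": the opening, from 0 (shut) to 1 (fully open); "delta_pos": the shift along the tool's x, y, z scaled (see below), a list of three; "rot": the turn, a rotation vector about the tool's x, y, z scaled (see below), a list of three. In form: {"fingers": [fingers, ...], "delta_pos": [[x, y, z], ...], "rot": [[wx, wy, wz], ...]}. A call has 1 to 8 rows; each row is the pose to reach, as a shift and turn from the pose commanded when the call began, along the tool's axes at that moment, turning the shorter way round; what a row does not reach only later rows make up. The controller multiplies each number of a shift by 0.15 m and each number of a turn by 180 degrees. A row lasts 1/12 s, in which the tool goes at most 41.7 mm and 7.16 degrees, less where a joint would pass 70% of its speed; a pose out of reach is approached as far as the arm can. A call with a number of a shift or a turn outside -1 to 1 is refused whole. A call with a gripper value outside its range is refused whole. The fingers move at their own pace and stop on an object; the grip force is fixed at half the most. Time passes only in rows, so rows that repeat a pose let the fingers close. It gives the time, the measured TCP pose, the force and the opening at its end, in the units of the state.
- state(): the state, without advancing time (a new reading comes with each control period).
- grab_frame(name): name is "scene" or "top"; returns (picture, depth): 400x640x3 uint8, red, green, blue; 400x640 float32, mm along the optical axis (not along the pixel's ray), 0 where there is no reading.
- camera_info(name): a dict with "intrinsics" (3x3 intrinsics, pixels), "rvec" (rotation vector, rad) and "tvec" (3), from world to camera coordinates, as OpenCV has them. Camera axes: x right, y down, z forward; pixel columns grow to the right and rows downward; lengths in mm; the calibration is good to about 2 mm. A picture is of the moment at which its call begins. camera_info takes no time and is no camera call.
- sign_off(): hands the job in, once; it reports no verdict.
The state is a dict: "clock": time; "joint_positions": joint angles; "joint_vel": joint speeds; "effort": joint torques, N m; "ee_pos": TCP position; "orientation": TCP orientation; "force": force on the tool from outside, world axes, zero at the start; "moment": the same for the moment, N m; "opening": finger opening in mm.
Only numpy, scipy, OpenCV 4.12 (cv2) and the standard library are available. Lean on these libraries where they do the work, as an engineer would, in place of code of your own. Each camera call takes 0.05 s, during which the arm holds its last target.

## Working session

There is one attempt and no reset: what is moved stays moved. The work goes in short steps, Python scripts to look and compute and a shell command to move; the robot and the scene stay as the last step left them, time stands still between calls to the robot, and variables do not carry over. Pictures are saved under pics/ and viewed, and the job is handed in when it is done.

```bash
mkdir -p pics; ls; python3 - <<'E'
from cell import *
import cv2
print(state())
for n in ("scene","top"):
    p,d=grab_frame(n); cv2.imwrite(f"pics/{n}0.png",p[:,:,::-1]); 
    import numpy as np
    np.savez(f"pics/{n}0.npz",p=p,d=d); print(camera_info(n))
E
```

```text
pics
{'clock': 0.0, 'joint_positions': array([-1.21869393e+00,  3.09027728e-01,  1.63521959e+00, -5.12285563e-05,
        1.19969284e+00, -6.97464581e-02]), 'joint_vel': array([-3.12179577e-04, -6.03418324e-04, -4.29099521e-04, -9.09193423e-04,
        1.25316539e-03, -3.92885283e-05]), 'effort': array([ 7.30167790e-05, -4.15263748e+01, -2.76667142e+01, -1.60173245e-04,
        1.03269491e-02,  4.23547149e-06]), 'ee_pos': array([ 255.54944509, -569.44771983,  230.01719309]), 'orientation': array([-1.15871722e-03,  9.77835166e-01,  2.09372897e-01, -1.88780404e-04]), 'force': array([-0.24028736,  0.07998731,  1.10962833]), 'moment': array([ 0.04391267,  0.02066902, -0.01521616]), 'opening': 85.43654508956165}
{'intrinsics': array([[406.65162353,   0.        , 319.09353381],
       [  0.        , 406.65162353, 197.41959197],
       [  0.        ,   0.        ,   1.        ]]), 'rvec': array([ 1.00654168,  2.45748097, -1.03486442]), 'tvec': array([ 354.84123376, -212.99474738, 1223.89606688])}
{'intrinsics': array([[419.77421896,   0.        , 315.41742409],
       [  0.        , 419.77421896, 204.23562708],
       [  0.        ,   0.        ,   1.        ]]), 'rvec': array([ 2.06759435, -2.1185246 ,  0.25431667]), 'tvec': array([  42.89874674,  555.52692696, 1006.34630948])}
```

View pics/scene0.png

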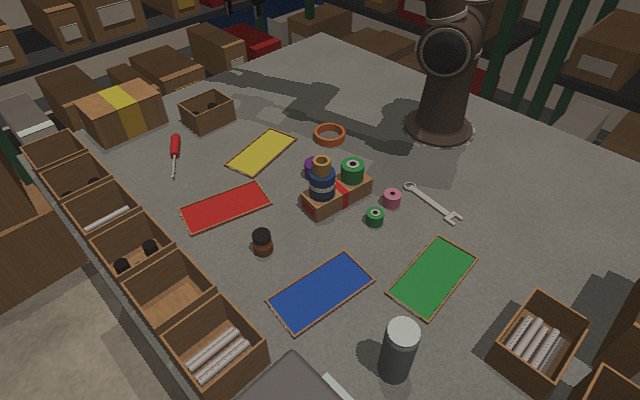

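View pics/top0.png

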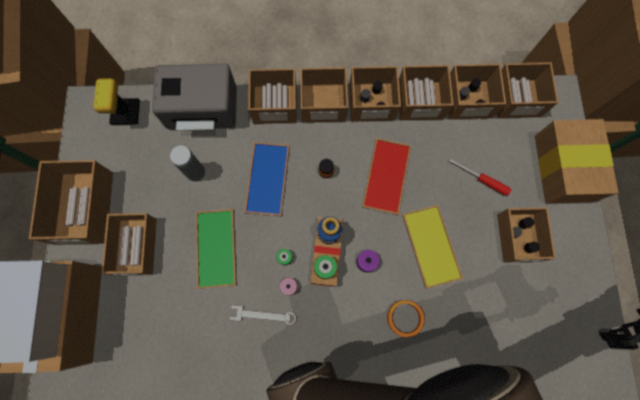

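The two pictures show the stack (top view: bushing about (329,227), roller (326,267), carton about (327,252)), the four trays, the jar at (326,168) and the can at (187,163). The small green and the pink and purple rollers are decoys. Next I turn these pixels into positions.

```bash
cat > h.py <<'E'
import numpy as np, cv2
from cell import *
def cam(n):
    c=camera_info(n); R=cv2.Rodrigues(np.array(c['rvec']))[0]; return np.array(c['intrinsics']),R,np.array(c['tvec'])
def cloud(n,d):
    K,R,t=cam(n); v,u=np.mgrid[:d.shape[0],:d.shape[1]]
    P=np.stack([(u-K[0,2])/K[0,0]*d,(v-K[1,2])/K[1,1]*d,d],-1)
    return (P-t)@R   # R^T (P-t)
def circ(pts):
    A=np.c_[2*pts,np.ones(len(pts))]; s=np.linalg.lstsq(A,(pts**2).sum(1),rcond=None)[0]
    return s[:2],np.sqrt(s[2]+s[:2]@s[:2])
def rect(m,W,z):
    pass
E
python3 - <<'E'
from h import *
f=np.load('pics/top0.npz');p,d=f['p'],f['d'];W=cloud('top',d)
hsv=cv2.cvtColor(p,cv2.COLOR_RGB2HSV)
flat=(d>0)&(abs(W[...,2])<15)
g=(d>0)&(hsv[...,1]<60)&(abs(W[...,2])<25)
print('table z',np.median(W[...,2][g]))
for n,lo,hi in (('red',175,6),('blue',105,125),('green',50,75),('yellow',22,33)):
    h=hsv[...,0]; m=((h>=lo)|(h<=hi)) if lo>hi else ((h>=lo)&(h<=hi))
    m=m&flat&(hsv[...,1]>150)
    k,l,s,c=cv2.connectedComponentsWithStats(m.astype(np.uint8)); i=1+np.argmax(s[1:,4])
    q=W[l==i]; r=cv2.minAreaRect(q[:,:2].astype(np.float32))
    print(n,s[i],q.mean(0).round(1),np.round(r[0],1),np.round(r[1],1),r[2])
# heights in the stack area
w=W[210:295,270:390]
for n,(v0,v1,u0,u1) in dict(stack=(205,295,300,350),jar=(150,185,310,345),can=(135,190,160,215),purple=(245,280,352,385),sgreen=(245,270,272,297),pink=(275,300,277,302)).items():
    q=W[v0:v1,u0:u1].reshape(-1,3);q=q[d[v0:v1,u0:u1].ravel()>0]
    print(n,np.percentile(q[:,2],[50,90,99,100]).round(0))
    for z in (150,140,116,94,55,50,26,20):
        s=q[abs(q[:,2]-z)<4]
        if len(s)>15:
            r=cv2.minAreaRect(s[:,:2].astype(np.float32)); print('  z',z,len(s),np.round(s.mean(0),1),np.round(r[0],1),np.round(r[1],1),round(r[2],1))
E
```

```text
table z -0.40344306647672107
red [ 365  141   44   71 2178] [ 648.5 -169.     3.5] [ 649.8 -169.3] [ 90.8 194.2] 76.21621704101562
blue [ 247  145   39   68 2040] [649.3 161.8   3.6] [651.2 161.5] [ 86.5 190.9] 83.2508544921875Traceback (most recent call last):
  File "<stdin>", line 10, in <module>
    return _wrapfunc(a, 'argmax', axis=axis, out=out, **kwds)
    return bound(*args, **kwds)
ValueError: attempt to get argmax of an empty sequence
```

```bash
python3 - <<'E'
import cv2
p=cv2.imread('pics/top0.png')[140:310,180:400]; cv2.imwrite('pics/c1.png',cv2.resize(p,None,fx=3.5,fy=3.5,interpolation=cv2.INTER_CUBIC))
E
```

```text
(no output)
```

View pics/c1.png

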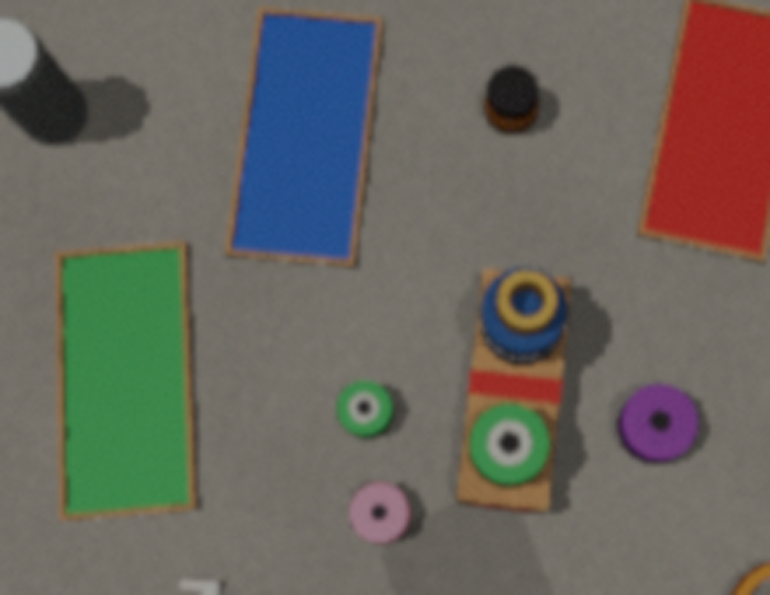

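The crop shows every tray complete. In it the bushing sits at about (527,300), the roller at (510,443) and the carton's red band at (515,387). The green mask came out empty, so I widen its saturation limit.

```bash
python3 - <<'E'
from h import *
f=np.load('pics/top0.npz');p,d=f['p'],f['d'];W=cloud('top',d)
hsv=cv2.cvtColor(p,cv2.COLOR_RGB2HSV)
flat=(d>0)&(abs(W[...,2])<15)
K,R,t=cam('top'); print('cam at',-R.T@t)
for n,lo,hi in (('red',175,6),('blue',105,125),('green',50,78),('yellow',22,33)):
    h=hsv[...,0]; m=((h>=lo)|(h<=hi)) if lo>hi else ((h>=lo)&(h<=hi))
    m=m&flat&(hsv[...,1]>110)
    k,l,s,c=cv2.connectedComponentsWithStats(m.astype(np.uint8)); i=1+np.argmax(s[1:,4])
    mm=(l==i).astype(np.uint8); mm=cv2.morphologyEx(mm,cv2.MORPH_CLOSE,np.ones((3,3)))
    # plane z=4 via pixel rays
    cn=max(cv2.findContours(mm,0,1)[0],key=cv2.contourArea)
    uv=np.argwhere(mm)[:,::-1].astype(float)
    ray=np.c_[(uv[:,0]-K[0,2])/K[0,0],(uv[:,1]-K[1,2])/K[1,1],np.ones(len(uv))]@R; C=-R.T@t
    q=C+ray*((4-C[2])/ray[:,2])[:,None]
    r=cv2.minAreaRect(q[:,:2].astype(np.float32)); e,V=np.linalg.eigh(np.cov(q[:,:2].T)); a=V[:,1]
    print(n,s[i],q.mean(0).round(1),np.round(r[0],1),np.round(r[1],1),r[2],'yaw',np.degrees(np.arctan2(a[1],a[0]))%180)
for n,(v0,v1,u0,u1) in dict(stack=(205,295,300,350),jar=(150,185,310,345),can=(135,190,160,215),purple=(245,280,352,385),sgreen=(245,270,272,297),pink=(275,300,277,302)).items():
    q=W[v0:v1,u0:u1].reshape(-1,3);q=q[d[v0:v1,u0:u1].ravel()>0]
    print(n,np.percentile(q[:,2],[50,90,99,100]).round(0))
    for z in (150,140,116,94,55,50,26,20):
        s=q[abs(q[:,2]-z)<4]
        if len(s)>15:
            r=cv2.minAreaRect(s[:,:2].astype(np.float32)); print('  z',z,len(s),np.round(s.mean(0),1),np.round(r[0],1),np.round(r[1],1),round(r[2],1))
# carton: side faces
q=W[205:300,295:355].reshape(-1,3); s=q[(q[:,2]>46)&(q[:,2]<53)]
print(np.c_[s].min(0),s.max(0))
a=p.reshape(-1,3)
red=((hsv[...,0]>=175)|(hsv[...,0]<=6))&(hsv[...,1]>140)
red[:205]=0;red[300:]=0;red[:,:300]=0;red[:,350:]=0
s=W[red&(abs(W[...,2]-50)<4)]; r=cv2.minAreaRect(s[:,:2].astype(np.float32));print('band',s.mean(0),r)
E
```

```text
cam at [ 299.54110218   32.75115336 1110.12875546]
red [ 365  141   44   71 2178] [ 648.2 -168.9    4. ] [ 650.1 -169.2] [ 90.7 193.7] 76.02091979980469 yaw 166.1030320270976
blue [ 247  145   40   68 2111] [648.6 161.6   4. ] [650.3 161.4] [ 88.4 191.9] 83.14482116699219 yaw 173.14993568119274
green [ 198  211   35   75 2412] [458.7 297.9   4. ] [460.7 298. ] [192.8  89. ] 3.2478818893432617 yaw 3.351322199261574
yellow [ 405  207   56   80 2616] [ 450.4 -276.2    4. ] [ 452.  -275.7] [198.4  94.1] 13.193010330200195 yaw 13.11393371465337
stack [  2. 113. 150. 153.]
  z 150 145 [485.1  -3.4 149.3] [485.   -3.5] [38.2 37.7] 24.8
  z 140 19 [481.1  -1.9 140.2] [480.5  -3.4] [29.5 30.8] 49.7
  z 116 264 [479.9  -1.9 115.5] [484.   -2.9] [55.6 56.6] 87.7
  z 94 421 [398.8   9.4  93.8] [425.6   7.7] [ 59.8 115.6] 80.0
  z 55 224 [423.6   6.8  52.4] [439.3   3.8] [ 64.8 168.6] 82.1
  z 50 722 [423.3   5.8  49.7] [439.8   3.6] [ 66.6 169.8] 82.2
jar [ 0. 53. 57. 61.]
  z 55 160 [665.   -1.6  54.6] [665.4  -1.7] [36.8 38.8] 47.8
  z 50 75 [ 6.617e+02 -3.000e-01  5.200e+01] [664.5  -1.4] [38
[... 349 characters left out ...]
7.8 347. ] [19.1 50. ] 42.4
  z 55 26 [655.2 345.5  54.8] [656.5 347.9] [16.6 48.6] 36.8
  z 50 23 [655.7 345.2  50.5] [656.5 347.9] [16.6 48.6] 36.8
  z 26 23 [653.9 348.4  25.9] [659.4 347.5] [21.2 51.3] 42.2
  z 20 24 [654.6 346.7  20.5] [657.4 346.5] [16.9 49.6] 43.0
purple [ 1. 45. 48. 49.]
  z 50 54 [ 414.5 -103.    47. ] [ 415.1 -102.3] [50.6 44. ] 46.6
sgreen [ 1. 33. 35. 39.]
  z 26 39 [427.8 111.9  28.7] [429.7 111.5] [38.  33.6] 23.3
pink [ 1. 35. 37. 38.]
[352.85127753 -38.23350856  46.02091073] [527.09915785  47.60030057  52.97103687]
band [440.75796896   3.09626331  49.97740675] ((440.7334899902344, 3.3726844787597656), (66.12220001220703, 16.54666519165039), 82.15486145019531)
```

```bash
cat > plan.py <<'E'
import sys,numpy as np
from cell import *
from scipy.spatial.transform import Rotation as Ro
x,y,z,yaw=map(float,sys.argv[1:5]); s=state(); w,a,b,c=s['orientation']
R=Ro.from_quat([a,b,c,w]); th=np.radians(yaw)
T=Ro.from_matrix(np.array([[np.cos(th),np.sin(th),0],[np.sin(th),-np.cos(th),0],[0,0,-1]]))
d=np.array([x,y,z])-s['ee_pos']; X=R.as_matrix()[:,0]
rv=(R.inv()*T).as_rotvec()
print('t',round(s['clock'],2),'tcp',s['ee_pos'].round(1),'yaw',round(np.degrees(np.arctan2(X[1],X[0])),1),'open',round(s['opening'],1),'F',s['force'].round(1),'j6',round(s['joint_positions'][5],2))
print('world d',d.round(1),'| delta',(R.inv().apply(d)/150).round(3),'rot',(rv/np.pi).round(4),'rows>=',round(max(np.linalg.norm(d)/41.7,np.degrees(np.linalg.norm(rv))/7.16),1))
E
python3 plan.py 485 -3.5 230 -8
```

```text
t 0.1 tcp [ 255.6 -569.5  230.1] yaw 24.2 open 85.4 F [ 0.1 -0.8 -0.9] j6 -0.07
world d [ 2.294e+02  5.660e+02 -1.000e-01] | delta [ 2.94  -2.817  0.007] rot [-7.000e-04  1.000e-04  1.787e-01] rows>= 14.6
```

```bash
python3 -m creep '{"fingers":[1,1,1,1,1,1],"delta_pos":[[0.98,-0.94,0],[0.98,-0.94,0],[0.98,-0.94,0],[0.98,-0.94,0],[0.98,-0.94,0],[0.98,-0.94,0]],"rot":[[0,0,0],[0,0,0],[0,0,0],[0,0,0],[0,0,0],[0,0,0]]}'; python3 plan.py 485 -3.5 230 -8
```

```text
clock: 0.6
ee_pos: [333.3, -374.9, 230.1]
orientation: [-0.003, 0.977, 0.212, 0.0]
force: [0.1, 0.6, -0.2]
opening: 85.7
t 0.6 tcp [ 333.3 -374.9  230.1] yaw 24.4 open 85.7 F [ 0.1  0.6 -0.2] j6 0.21
world d [ 1.517e+02  3.714e+02 -1.000e-01] | delta [ 1.945 -1.836  0.015] rot [-0.002  -0.      0.1801] rows>= 9.6
```

```bash
python3 -m creep '{"fingers":[1,1,1,1,1,1],"delta_pos":[[0.98,-0.92,0],[0.98,-0.92,0],[0.98,-0.92,0],[0.98,-0.92,0],[0.98,-0.92,0],[0.98,-0.92,0]],"rot":[[0,0,0.18],[0,0,0.18],[0,0,0.18],[0,0,0.18],[0,0,0.18],[0,0,0.18]]}'; python3 plan.py 485 -3.5 230 -8
```

```text
clock: 1.1
ee_pos: [410.4, -192.1, 230.9]
orientation: [-0.001, 0.997, -0.073, -0.0]
force: [0.3, 0.4, -0.3]
opening: 85.0
t 1.1 tcp [ 410.4 -192.1  230.9] yaw -8.3 open 85.0 F [ 0.3  0.4 -0.3] j6 1.18
world d [ 74.6 188.6  -0.9] | delta [ 0.31  -1.316  0.009] rot [-0.0006  0.0001 -0.0019] rows>= 4.9
```

```bash
python3 -m creep '{"fingers":[1,1,1,1,1],"delta_pos":[[0.24,-1,0],[0.24,-1,0],[0.24,-1,0],[0.24,-1,0],[0.24,-1,0]],"rot":[[0,0,0],[0,0,0],[0,0,0],[0,0,0],[0,0,0]]}'; python3 plan.py 485 -3.5 230 -8
```

```text
clock: 1.52
ee_pos: [468.4, -47.9, 231.2]
orientation: [-0.001, 0.998, -0.069, 0.0]
force: [0.9, 0.1, 0.0]
opening: 85.8
t 1.52 tcp [468.4 -47.9 231.2] yaw -7.9 open 85.8 F [0.9 0.1 0. ] j6 1.51
world d [16.6 44.4 -1.2] | delta [ 0.069 -0.308  0.009] rot [-0.0008 -0.0002  0.0003] rows>= 1.1
```

```bash
python3 -m creep '{"fingers":[1,1,1,1,1],"delta_pos":[[0.07,-0.29,0],[0.07,-0.29,0],[0.07,-0.29,0],[0.07,-0.29,0],[0.07,-0.29,0]],"rot":[[0,0,0],[0,0,0],[0,0,0],[0,0,0],[0,0,0]]}'; python3 plan.py 485 -3.5 122 -8
```

```text
clock: 1.93
ee_pos: [483.0, -11.7, 230.9]
orientation: [0.0, 0.997, -0.072, -0.0]
force: [-0.0, 0.3, 0.2]
opening: 85.3
t 1.93 tcp [483.  -11.7 230.9] yaw -8.3 open 85.3 F [-0.   0.3  0.2] j6 1.6
world d [   2.     8.2 -108.9] | delta [ 0.006 -0.057  0.726] rot [ 0.0003  0.0003 -0.0016] rows>= 2.6
```

```bash
python3 -m creep '{"fingers":[1,1,1,1,1,1],"delta_pos":[[0.01,-0.055,0],[0.01,-0.055,0.1],[0.01,-0.055,0.2],[0.01,-0.055,0.35],[0.01,-0.055,0.4],[0.01,-0.055,0.4]],"rot":[[0,0,0],[0,0,0],[0,0,0],[0,0,0],[0,0,0],[0,0,0]]}'; python3 plan.py 485 -3.5 122 -8
```

```text
clock: 2.43
ee_pos: [484.0, -2.8, 169.0]
orientation: [-0.0, 0.997, -0.072, -0.003]
force: [-0.5, 0.8, -0.8]
opening: 85.5
t 2.43 tcp [484.   -2.8 169. ] yaw -8.3 open 85.5 F [-0.5  0.8 -0.8] j6 1.62
world d [  1.   -0.7 -47. ] | delta [0.009 0.004 0.313] rot [ 0.0001  0.0018 -0.0017] rows>= 1.1
```

```bash
python3 - <<'E'
from h import *
p,d=grab_frame('scene'); q,e=grab_frame('top')
cv2.imwrite('pics/b1.png',np.hstack([cv2.resize(p[100:250,230:430,::-1],(533,400)),cv2.resize(q[180:330,250:350,::-1],(266,400))]))
E
python3 plan.py 485 -3.5 122 -8
```

```text
t 2.53 tcp [486.4  -2.9 171.6] yaw -8.3 open 85.4 F [0.5 0.1 1. ] j6 1.62
world d [ -1.4  -0.6 -49.6] | delta [-0.008  0.006  0.33 ] rot [-0.      0.     -0.0015] rows>= 1.2
```

View pics/b1.png

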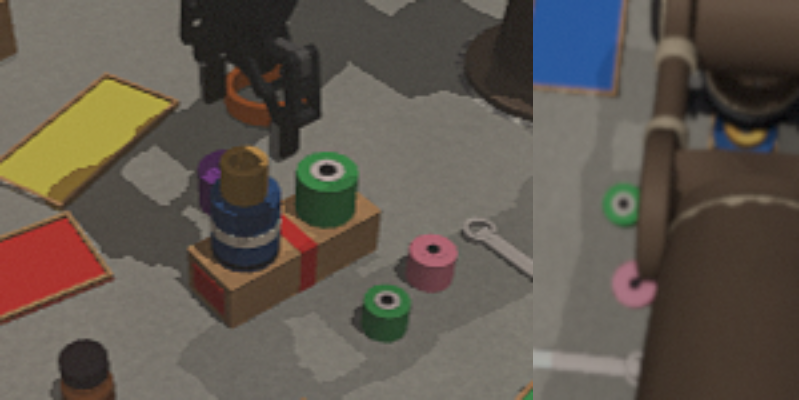

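The scene view shows the open fingers above the bushing: tips near crop (212,97) and (285,152), bushing at (245,165). I check the alignment by projection.

```bash
python3 - <<'E'
from h import *
K,R,t=cam('scene'); s=533/200
for P in ([486,-3,184],[481,-45,184],[492,40,184],[485,-3.5,150]):
    u=cv2.projectPoints(np.array([P],float),R,t,K,None)[0].ravel(); print(P,((u-[230,100])*s).round())
E
```

```text
[486, -3, 184] [244. 124.]
[481, -45, 184] [212.  99.]
[492, 40, 184] [278. 152.]
[485, -3.5, 150] [245. 157.]
```

Projection and picture agree, so I descend and grip.

```bash
python3 -m creep '{"fingers":[1,1,1,1,1,1],"delta_pos":[[-0.01,0,0.08],[-0.01,0,0.16],[-0.01,0,0.25],[-0.01,0,0.32],[-0.01,0,0.32],[-0.01,0,0.32]],"rot":[[0,0,0],[0,0,0],[0,0,0],[0,0,0],[0,0,0],[0,0,0]]}'; python3 plan.py 485 -3.5 122 -8
```

```text
clock: 3.03
ee_pos: [485.0, -2.4, 123.6]
orientation: [-0.0, 0.997, -0.072, -0.0]
force: [-0.1, 1.3, 0.3]
opening: 85.6
t 3.03 tcp [485.   -2.4 123.6] yaw -8.2 open 85.6 F [-0.1  1.3  0.3] j6 1.62
world d [ 0.  -1.1 -1.6] | delta [0.001 0.007 0.01 ] rot [-0.      0.     -0.0013] rows>= 0.0
```

```bash
python3 -m creep '{"fingers":[0.8,0.6,0.5,0.4,0.3,0.2,0.2,0.2],"delta_pos":[[0,0.005,0],[0,0.005,0],[0,0.005,0],[0,0.005,0],[0,0.005,0],[0,0.005,0],[0,0.005,0],[0,0.005,0]],"rot":[[0,0,0],[0,0,0],[0,0,0],[0,0,0],[0,0,0],[0,0,0],[0,0,0],[0,0,0]]}'; python3 plan.py 485 -3.5 230 -8
```

```text
clock: 3.7
ee_pos: [485.5, -3.3, 124.4]
orientation: [0.0, 0.997, -0.072, 0.001]
force: [-0.8, -1.4, 5.4]
opening: 38.8
t 3.7 tcp [485.5  -3.3 124.4] yaw -8.2 open 38.8 F [-0.8 -1.4  5.4] j6 1.62
world d [ -0.5  -0.2 105.6] | delta [-0.002  0.002 -0.704] rot [ 0.0001 -0.0006 -0.0012] rows>= 2.5
```

```bash
python3 -m creep '{"fingers":[0,0,0,0,0,0,0,0],"delta_pos":[[0,0,0],[0,0,0],[0,0,-0.05],[0,0,-0.15],[0,0,-0.3],[0,0,-0.45],[0,0,-0.45],[0,0,-0.45]],"rot":[[0,0,0],[0,0,0],[0,0,0],[0,0,0],[0,0,0],[0,0,0],[0,0,0],[0,0,0]]}'; python3 plan.py 452 -276 190 13
python3 - <<'E'
from h import *
p,d=grab_frame('scene')
cv2.imwrite('pics/b2.png',cv2.resize(p[100:250,230:430,::-1],(533,400)))
E
```

```text
clock: 4.37
ee_pos: [485.5, -3.0, 191.8]
orientation: [-0.0, 0.997, -0.072, 0.001]
force: [0.2, -0.2, -1.4]
opening: 38.7
t 4.37 tcp [485.5  -3.  191.8] yaw -8.2 open 38.7 F [ 0.2 -0.2 -1.4] j6 1.62
world d [ -33.5 -273.    -1.8] | delta [0.039 1.833 0.012] rot [ 1.00e-04 -9.00e-04 -1.18e-01] rows>= 6.6
```

View pics/b2.png

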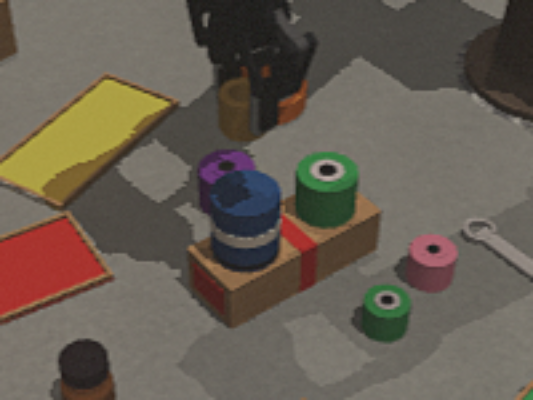

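The bushing hangs upright in the jaws at (240,105) and the filter has stayed put at (245,220). Now I carry the bushing to the yellow tray.

```bash
python3 -m creep '{"fingers":[0,0,0,0,0,0,0,0],"delta_pos":[[0,0.1,0],[0,0.25,0],[0.01,0.45,0],[0.02,0.65,0],[0.02,0.85,0],[0.02,0.95,0],[0.02,0.95,0],[0.02,0.95,0]],"rot":[[0,0,0],[0,0,-0.02],[0,0,-0.04],[0,0,-0.07],[0,0,-0.1],[0,0,-0.118],[0,0,-0.118],[0,0,-0.118]]}'; python3 plan.py 452 -276 190 13
```

```text
clock: 5.08
ee_pos: [465.7, -144.4, 188.8]
orientation: [-0.001, 0.994, 0.112, -0.002]
force: [1.1, -0.0, -1.9]
opening: 38.4
t 5.08 tcp [ 465.7 -144.4  188.8] yaw 12.8 open 38.4 F [ 1.1 -0.  -1.9] j6 0.96
world d [ -13.7 -131.6    1.2] | delta [-0.284  0.835 -0.009] rot [-0.0009  0.0009 -0.0011] rows>= 3.2
```

```bash
python3 -m creep '{"fingers":[0,0,0,0,0,0,0,0],"delta_pos":[[-0.05,0.15,0],[-0.1,0.3,0],[-0.17,0.5,0.05],[-0.23,0.7,0.15],[-0.28,0.83,0.3],[-0.284,0.835,0.45],[-0.284,0.835,0.6],[-0.284,0.835,0.6]],"rot":[[0,0,0],[0,0,0],[0,0,0],[0,0,0],[0,0,0],[0,0,0],[0,0,0],[0,0,0]]}'; python3 plan.py 452 -276 12.5 13
```

```text
clock: 5.75
ee_pos: [449.9, -272.2, 95.1]
orientation: [-0.004, 0.994, 0.113, -0.004]
force: [-0.7, 0.8, -2.9]
opening: 38.2
t 5.75 tcp [ 449.9 -272.2   95.1] yaw 13.0 open 38.2 F [-0.7  0.8 -2.9] j6 0.72
world d [  2.1  -3.8 -82.6] | delta [0.012 0.033 0.55 ] rot [-0.0031  0.0024 -0.0002] rows>= 2.0
```

```bash
python3 -m creep '{"fingers":[0,0,0,0,0,0,0,0],"delta_pos":[[0.01,0.02,0.1],[0.01,0.02,0.2],[0.01,0.02,0.3],[0.01,0.02,0.38],[0.01,0.02,0.44],[0.01,0.02,0.44],[0.01,0.02,0.44],[0.01,0.02,0.44]],"rot":[[0,0,0],[0,0,0],[0,0,0],[0,0,0],[0,0,0],[0,0,0],[0,0,0],[0,0,0]]}'; python3 plan.py 452 -276 12.5 13
python3 - <<'E'
from h import *
p,d=grab_frame('scene')
cv2.imwrite('pics/b3.png',cv2.resize(p[80:230,170:370,::-1],(800,600)))
E
```

```text
clock: 6.42
ee_pos: [456.8, -278.9, 35.5]
orientation: [0.0, 0.994, 0.113, 0.001]
force: [0.5, 0.0, -1.8]
opening: 38.5
t 6.42 tcp [ 456.8 -278.9   35.5] yaw 13.0 open 38.5 F [ 0.5  0.  -1.8] j6 0.71
world d [ -4.8   2.9 -23. ] | delta [-0.027 -0.026  0.153] rot [ 0.0003 -0.0003  0.0001] rows>= 0.6
```

View pics/b3.png

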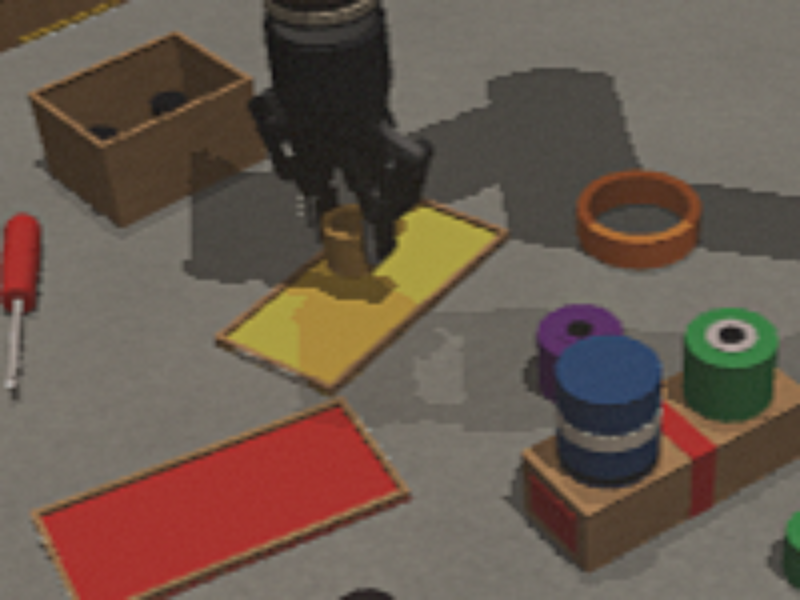

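The bushing is upright above the yellow tray at about (347,240) in the crop. I correct the horizontal error and go down slowly.

```bash
python3 -m creep '{"fingers":[0,0,0,0,0,0,0,0],"delta_pos":[[-0.027,-0.026,0.04],[-0.027,-0.026,0.07],[-0.027,-0.026,0.1],[-0.027,-0.026,0.115],[-0.027,-0.026,0.13],[-0.027,-0.026,0.14],[-0.027,-0.026,0.14],[-0.027,-0.026,0.14]],"rot":[[0,0,0],[0,0,0],[0,0,0],[0,0,0],[0,0,0],[0,0,0],[0,0,0],[0,0,0]]}'; python3 plan.py 452 -276 12.5 13
```

```text
clock: 7.13
ee_pos: [451.3, -275.9, 13.7]
orientation: [-0.0, 0.994, 0.113, -0.0]
force: [-0.2, -0.1, -2.2]
opening: 38.5
t 7.13 tcp [ 451.3 -275.9   13.7] yaw 13.0 open 38.5 F [-0.2 -0.1 -2.2] j6 0.71
world d [ 0.7 -0.1 -1.2] | delta [0.004 0.002 0.008] rot [-0.  0.  0.] rows>= 0.0
```

```bash
python3 -m creep '{"fingers":[0,0,0,0],"delta_pos":[[0,0,0.005],[0,0,0.01],[0,0,0.015],[0,0,0.015]],"rot":[[0,0,0],[0,0,0],[0,0,0],[0,0,0]]}'; python3 plan.py 452 -276 12.5 13
```

```text
clock: 7.47
ee_pos: [451.5, -276.1, 12.4]
orientation: [0.0, 0.994, 0.113, 0.0]
force: [-2.2, 1.6, 5.3]
opening: 38.4
t 7.47 tcp [ 451.5 -276.1   12.4] yaw 13.0 open 38.4 F [-2.2  1.6  5.3] j6 0.71
world d [0.5 0.1 0.1] | delta [ 0.003  0.    -0.   ] rot [ 0.     -0.      0.0001] rows>= 0.0
```

Contact, with the force up to +5 N. I open a little, then rise straight up.

```bash
python3 -m creep '{"fingers":[0.5,0.55,0.6,0.6,0.62,0.62,0.62,0.62],"delta_pos":[[0,0,0],[0,0,0],[0,0,0],[0,0,-0.02],[0,0,-0.1],[0,0,-0.2],[0,0,-0.4],[0,0,-0.6]],"rot":[[0,0,0],[0,0,0],[0,0,0],[0,0,0],[0,0,0],[0,0,0],[0,0,0],[0,0,0]]}'; python3 plan.py 484.7 -3 210 -8
python3 - <<'E'
from h import *
p,d=grab_frame('scene')
cv2.imwrite('pics/b4.png',cv2.resize(p[80:230,170:370,::-1],(800,600)))
E
```

```text
clock: 8.13
ee_pos: [450.3, -275.1, 102.2]
orientation: [-0.001, 0.994, 0.113, -0.001]
force: [0.6, 0.6, 0.3]
opening: 53.1
t 8.13 tcp [ 450.3 -275.1  102.2] yaw 13.0 open 53.1 F [0.6 0.6 0.3] j6 0.71
world d [ 34.4 272.1 107.8] | delta [ 0.631 -1.718 -0.716] rot [-0.0005  0.0006  0.1167] rows>= 7.1
```

View pics/b4.png

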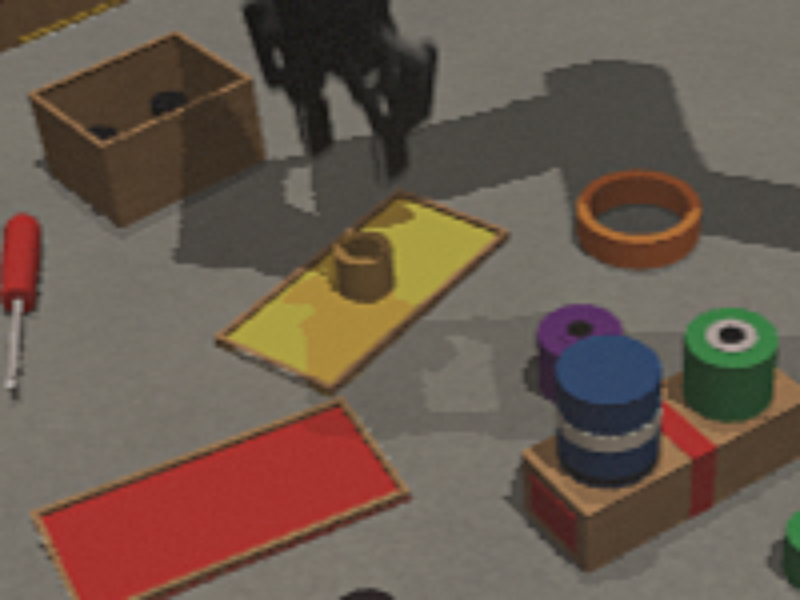

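The bushing stands upright in the middle of the yellow tray at crop (364,268). Next is the filter.

```bash
python3 -m creep '{"fingers":[1,1,1,1,1,1,1],"delta_pos":[[0.1,-0.1,-0.3],[0.33,-0.9,-0.6],[0.33,-0.9,-0.6],[0.33,-0.9,-0.6],[0.33,-0.9,-0.6],[0.33,-0.9,-0.6],[0.33,-0.9,-0.6]],"rot":[[0,0,0],[0,0,0],[0,0,0],[0,0,0],[0,0,0],[0,0,0],[0,0,0]]}'; python3 plan.py 484.7 -3 200 -8
```

```text
clock: 8.77
ee_pos: [469.5, -133.1, 192.4]
orientation: [0.001, 0.993, 0.114, 0.001]
force: [-0.4, 0.1, 0.1]
opening: 85.5
t 8.77 tcp [ 469.5 -133.1  192.4] yaw 13.1 open 85.5 F [-0.4  0.1  0.1] j6 0.98
world d [ 15.2 130.1   7.6] | delta [ 0.296 -0.821 -0.052] rot [ 0.0005 -0.0005  0.1174] rows>= 3.1
```

```bash
python3 -m creep '{"fingers":[1,1,1,1,1,1,1],"delta_pos":[[0.29,-0.81,0],[0.29,-0.81,0],[0.29,-0.81,0],[0.29,-0.81,0],[0.29,-0.81,0],[0.29,-0.81,0],[0.29,-0.81,0]],"rot":[[0,0,0.117],[0,0,0.117],[0,0,0.117],[0,0,0.117],[0,0,0.117],[0,0,0.117],[0,0,0.117]]}'; python3 plan.py 484.7 -3 71 -8
```

```text
clock: 9.35
ee_pos: [483.9, -6.5, 190.9]
orientation: [0.0, 0.998, -0.07, -0.001]
force: [-0.7, -0.1, -0.3]
opening: 85.6
t 9.35 tcp [483.9  -6.5 190.9] yaw -8.1 open 85.6 F [-0.7 -0.1 -0.3] j6 1.61
world d [   0.8    3.5 -119.9] | delta [ 0.003 -0.025  0.799] rot [ 0.0003  0.0004 -0.0004] rows>= 2.9
```

```bash
python3 -m creep '{"fingers":[1,1,1,1,1,1,1,1],"delta_pos":[[0,-0.02,0],[0,-0.02,0.1],[0,-0.02,0.2],[0,-0.02,0.3],[0,-0.02,0.35],[0,-0.02,0.4],[0,-0.02,0.4],[0,-0.02,0.4]],"rot":[[0,0,0],[0,0,0],[0,0,0],[0,0,0],[0,0,0],[0,0,0],[0,0,0],[0,0,0]]}'; python3 plan.py 484.7 -3 71 -8
```

```text
clock: 10.02
ee_pos: [484.5, -2.5, 131.5]
orientation: [0.0, 0.998, -0.071, -0.0]
force: [1.4, -0.2, 0.1]
opening: 85.4
t 10.02 tcp [484.5  -2.5 131.5] yaw -8.1 open 85.4 F [ 1.4 -0.2  0.1] j6 1.62
world d [  0.2  -0.5 -60.5] | delta [0.002 0.003 0.403] rot [ 0.      0.0001 -0.0005] rows>= 1.5
```

```bash
python3 -m creep '{"fingers":[1,1,1,1,1,1,1],"delta_pos":[[0,0,0.08],[0,0,0.16],[0,0,0.25],[0,0,0.33],[0,0,0.4],[0,0,0.4],[0,0,0.4]],"rot":[[0,0,0],[0,0,0],[0,0,0],[0,0,0],[0,0,0],[0,0,0],[0,0,0]]}';python3 -m creep '{"fingers":[0.8,0.6,0.5,0.4,0.3,0.2,0.2,0.2],"delta_pos":[[0,0,0],[0,0,0],[0,0,0],[0,0,0],[0,0,0],[0,0,0],[0,0,0],[0,0,0]],"rot":[[0,0,0],[0,0,0],[0,0,0],[0,0,0],[0,0,0],[0,0,0],[0,0,0],[0,0,0]]}'; python3 plan.py 484.7 -3 71 -8
```

```text
clock: 10.6
ee_pos: [484.6, -2.0, 71.6]
orientation: [-0.0, 0.998, -0.07, -0.0]
force: [-0.2, 0.3, -0.5]
opening: 85.1
clock: 11.27
ee_pos: [485.7, -2.5, 72.8]
orientation: [0.0, 0.998, -0.07, 0.001]
force: [-1.5, -2.0, 5.6]
opening: 59.1
t 11.27 tcp [485.7  -2.5  72.8] yaw -8.0 open 59.1 F [-1.5 -2.   5.6] j6 1.62
world d [-1.  -0.5 -1.8] | delta [-0.006  0.004  0.012] rot [ 0.0002 -0.0007 -0.0002] rows>= 0.1
```

```bash
python3 -m creep '{"fingers":[0,0,0,0,0,0,0,0],"delta_pos":[[0,0,0],[0,0,0],[0,0,-0.05],[0,0,-0.15],[0,0,-0.3],[0,0,-0.45],[0,0,-0.5],[0,0,-0.5]],"rot":[[0,0,0],[0,0,0],[0,0,0],[0,0,0],[0,0,0],[0,0,0],[0,0,0],[0,0,0]]}'; python3 plan.py 650 161.5 150 -7
python3 - <<'E'
from h import *
p,d=grab_frame('scene')
cv2.imwrite('pics/f1.png',cv2.resize(p[100:250,230:430,::-1],(533,400)))
E
```

```text
clock: 11.93
ee_pos: [486.1, -1.9, 148.5]
orientation: [-0.0, 0.998, -0.07, 0.002]
force: [0.7, 0.3, -4.1]
opening: 59.2
t 11.93 tcp [486.1  -1.9 148.5] yaw -8.1 open 59.2 F [ 0.7  0.3 -4.1] j6 1.62
world d [163.9 163.4   1.5] | delta [ 0.929 -1.232 -0.005] rot [-0.0002 -0.0015 -0.0059] rows>= 5.6
```

View pics/f1.png

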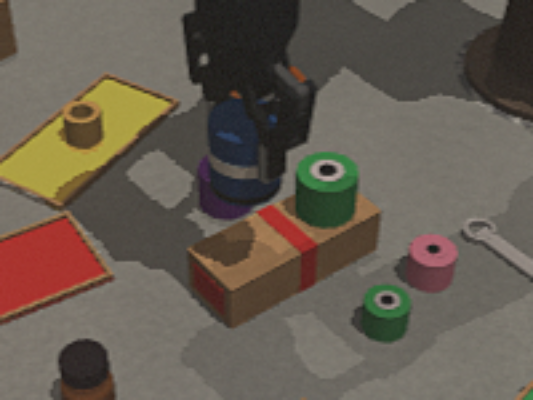

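The filter is lifted upright and clear of the carton, at (245,150). The roller and carton have not moved. I carry the filter to the blue tray.

```bash
python3 -m creep '{"fingers":[0,0,0,0,0,0,0,0],"delta_pos":[[0.05,-0.06,0],[0.14,-0.18,0],[0.26,-0.34,0],[0.38,-0.5,0],[0.5,-0.66,0],[0.6,-0.8,0],[0.68,-0.9,0],[0.72,-0.95,0]],"rot":[[0,0,0],[0,0,0],[0,0,0],[0,0,0],[0,0,0],[0,0,0],[0,0,0],[0,0,0]]}'; python3 plan.py 650 161.5 150 -7
```

```text
clock: 12.65
ee_pos: [612.2, 126.6, 144.0]
orientation: [-0.0, 0.998, -0.069, -0.001]
force: [0.7, 0.2, -2.6]
opening: 59.1
t 12.65 tcp [612.2 126.6 144. ] yaw -8.0 open 59.1 F [ 0.7  0.2 -2.6] j6 1.84
world d [37.8 34.9  6. ] | delta [ 0.217 -0.266 -0.04 ] rot [-0.0002  0.0006 -0.0054] rows>= 1.2
```

```bash
python3 -m creep '{"fingers":[0,0,0,0,0,0,0,0],"delta_pos":[[0.08,-0.1,0],[0.15,-0.18,0],[0.2,-0.24,0],[0.21,-0.25,0.1],[0.21,-0.25,0.2],[0.21,-0.25,0.35],[0.21,-0.25,0.45],[0.21,-0.25,0.5]],"rot":[[0,0,-0.005],[0,0,-0.005],[0,0,-0.005],[0,0,-0.005],[0,0,-0.005],[0,0,-0.005],[0,0,-0.005],[0,0,-0.005]]}';python3 -m creep '{"fingers":[0,0,0],"delta_pos":[[0,0,0],[0,0,0],[0,0,0]],"rot":[[0,0,0],[0,0,0],[0,0,0]]}'; python3 plan.py 650 161.5 27 -7
```

```text
clock: 13.32
ee_pos: [643.6, 155.6, 66.1]
orientation: [0.001, 0.998, -0.063, -0.005]
force: [-0.5, -0.1, -4.2]
opening: 58.9
clock: 13.57
ee_pos: [648.8, 156.7, 72.5]
orientation: [-0.0, 0.998, -0.062, 0.001]
force: [0.8, 0.3, -3.4]
opening: 58.6
t 13.57 tcp [648.8 156.7  72.5] yaw -7.2 open 58.6 F [ 0.8  0.3 -3.4] j6 1.87
world d [  1.2   4.8 -45.5] | delta [ 0.003 -0.033  0.303] rot [-0.0002 -0.0006 -0.0009] rows>= 1.1
```

```bash
python3 -m creep '{"fingers":[0,0,0,0,0,0,0,0],"delta_pos":[[0.003,-0.03,0.06],[0.003,-0.03,0.12],[0.003,-0.03,0.18],[0.003,-0.03,0.22],[0.003,-0.03,0.25],[0.003,-0.03,0.27],[0.003,-0.03,0.28],[0.003,-0.03,0.28]],"rot":[[0,0,0],[0,0,0],[0,0,0],[0,0,0],[0,0,0],[0,0,0],[0,0,0],[0,0,0]]}';python3 plan.py 650 161.5 27 -7
```

```text
clock: 14.23
ee_pos: [648.6, 161.0, 29.0]
orientation: [0.0, 0.998, -0.062, -0.0]
force: [0.0, -0.0, -4.4]
opening: 58.8
t 14.23 tcp [648.6 161.   29. ] yaw -7.2 open 58.8 F [ 0.  -0.  -4.4] j6 1.87
world d [ 1.4  0.5 -2. ] | delta [ 0.009 -0.005  0.013] rot [ 0.0001  0.0002 -0.0009] rows>= 0.1
```

```bash
python3 -m creep '{"fingers":[0,0,0,0,0],"delta_pos":[[0.008,0,0.006],[0.008,0,0.012],[0.008,0,0.018],[0.008,0,0.02],[0.008,0,0.02]],"rot":[[0,0,0],[0,0,0],[0,0,0],[0,0,0],[0,0,0]]}';python3 plan.py 650 161.5 27 -7
```

```text
clock: 14.65
ee_pos: [650.4, 161.0, 26.9]
orientation: [-0.0, 0.998, -0.062, 0.0]
force: [-0.8, -0.5, -2.9]
opening: 58.9
t 14.65 tcp [650.4 161.   26.9] yaw -7.2 open 58.9 F [-0.8 -0.5 -2.9] j6 1.87
world d [-0.4  0.5  0.1] | delta [-0.003 -0.003 -0.   ] rot [-0.0001 -0.0002 -0.0009] rows>= 0.0
```

```bash
python3 -m creep '{"fingers":[0,0,0],"delta_pos":[[0,0,0.006],[0,0,0.01],[0,0,0.01]],"rot":[[0,0,0],[0,0,0],[0,0,0]]}';python3 plan.py 650 161.5 27 -7
```

```text
clock: 14.9
ee_pos: [650.5, 161.0, 26.9]
orientation: [0.0, 0.998, -0.062, 0.0]
force: [-4.0, -1.3, 5.5]
opening: 59.1
t 14.9 tcp [650.5 161.   26.9] yaw -7.1 open 59.1 F [-4.  -1.3  5.5] j6 1.87
world d [-0.5  0.5  0.1] | delta [-0.004 -0.003 -0.   ] rot [-0.     -0.0001 -0.0008] rows>= 0.0
```

```bash
python3 -m creep '{"fingers":[0.75,0.85,0.95,1,1,1,1,1],"delta_pos":[[0,0,0],[0,0,0],[0,0,0],[0,0,0],[0,0,-0.1],[0,0,-0.25],[0,0,-0.45],[0,0,-0.75]],"rot":[[0,0,0],[0,0,0],[0,0,0],[0,0,0],[0,0,0],[0,0,0],[0,0,0],[0,0,0]]}'; python3 plan.py 395.4 9.6 140 -8
python3 - <<'E'
from h import *
p,d=grab_frame('scene')
cv2.imwrite('pics/f2.png',cv2.resize(p[100:350,200:500,::-1],(720,600)))
E
```

```text
clock: 15.57
ee_pos: [647.4, 160.4, 132.6]
orientation: [0.001, 0.998, -0.062, -0.003]
force: [0.6, 0.1, -1.0]
opening: 85.7
t 15.57 tcp [647.4 160.4 132.6] yaw -7.2 open 85.7 F [ 0.6  0.1 -1. ] j6 1.87
world d [-252.  -150.8    7.4] | delta [-1.542  1.207 -0.037] rot [0.0007 0.002  0.0047] rows>= 7.0
```

View pics/f2.png

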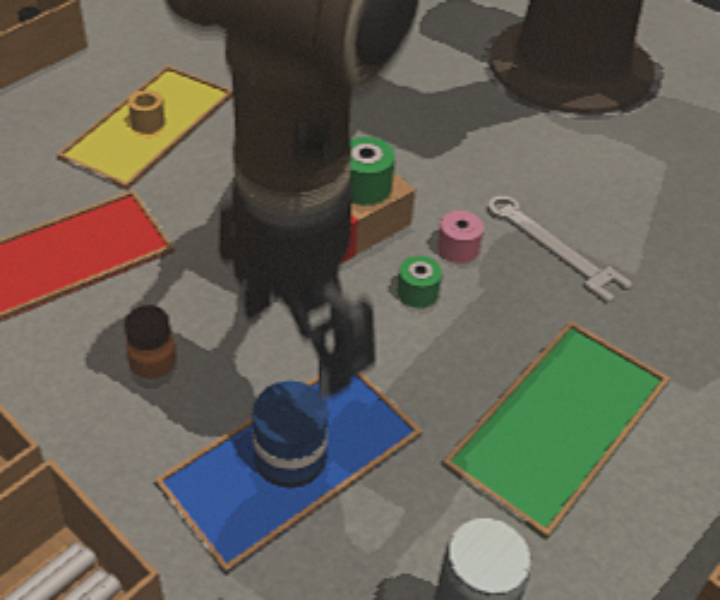

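The filter stands upright in the middle of the blue tray at (290,435). The roller on the carton is next.

```bash
python3 -m creep '{"fingers":[1,1,1,1,1,1],"delta_pos":[[-0.77,0.6,-0.15],[-0.77,0.6,-0.15],[-0.77,0.6,-0.15],[-0.77,0.6,-0.15],[-0.77,0.6,-0.15],[-0.77,0.6,-0.15]],"rot":[[0,0,0],[0,0,0],[0,0,0],[0,0,0],[0,0,0],[0,0,0]]}'; python3 plan.py 395.4 9.6 140 -8
```

```text
clock: 16.12
ee_pos: [524.3, 85.6, 158.1]
orientation: [-0.0, 0.998, -0.063, 0.001]
force: [0.1, -0.2, -0.5]
opening: 85.8
t 16.12 tcp [524.3  85.6 158.1] yaw -7.2 open 85.8 F [ 0.1 -0.2 -0.5] j6 1.78
world d [-128.9  -76.   -18.1] | delta [-0.789  0.611  0.118] rot [-0.0002 -0.0008  0.0043] rows>= 3.6
```

```bash
python3 -m creep '{"fingers":[1,1,1,1,1,1,1,1],"delta_pos":[[-0.78,0.6,0],[-0.78,0.6,0],[-0.78,0.6,0],[-0.78,0.6,0],[-0.78,0.6,0.1],[-0.78,0.6,0.1],[-0.78,0.6,0.1],[-0.78,0.6,0.1]],"rot":[[0,0,0.004],[0,0,0.004],[0,0,0.004],[0,0,0.004],[0,0,0.004],[0,0,0.004],[0,0,0.004],[0,0,0.004]]}'; python3 plan.py 395.4 9.6 59 -8
```

```text
clock: 16.78
ee_pos: [399.0, 11.5, 142.6]
orientation: [-0.0, 0.998, -0.068, 0.001]
force: [0.3, 0.6, -0.9]
opening: 85.5
t 16.78 tcp [399.   11.5 142.6] yaw -7.8 open 85.5 F [ 0.3  0.6 -0.9] j6 1.63
world d [ -3.6  -1.9 -83.6] | delta [-0.023  0.016  0.557] rot [-0.0001 -0.0007  0.0009] rows>= 2.0
```

```bash
python3 - <<'E'
from h import *
p,d=grab_frame('scene'); W=cloud('scene',d)
m=(abs(W[...,2]-94)<2.5)&(abs(W[...,0]-395)<50)&(abs(W[...,1]-10)<50); s=W[m]
print(len(s),s.mean(0) if len(s) else 0)
if len(s): print(cv2.minEnclosingCircle(s[:,:2].astype(np.float32)))
m=(abs(W[...,2]-50)<2.5)&(abs(W[...,0]-440)<110)&(abs(W[...,1])<60); s=W[m]; print(cv2.minAreaRect(s[:,:2].astype(np.float32)))
cv2.imwrite('pics/r1.png',cv2.resize(p[100:250,270:470,::-1],(533,400)))
E
```

```text
278 [398.74300434  13.00793822  94.09120258]
((397.36456298828125, 11.981598854064941), 28.633888244628906)
((441.8887023925781, 5.2949676513671875), (68.5244369506836, 171.64295959472656), 82.20829010009766)
```

View pics/r1.png

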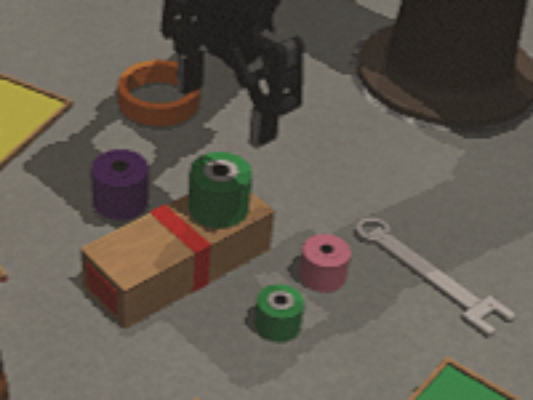

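The fingers are above the roller, which is at (220,190). The scene camera puts it within 2–3 mm of the top view, so I use the mean, (396.4, 10.8).

```bash
python3 -m creep '{"fingers":[1,1,1,1,1,1,1,1],"delta_pos":[[-0.012,0.008,0],[-0.012,0.008,0.1],[-0.012,0.008,0.2],[-0.012,0.008,0.3],[-0.012,0.008,0.4],[-0.012,0.008,0.5],[-0.012,0.008,0.54],[-0.012,0.008,0.54]],"rot":[[0,0,0],[0,0,0],[0,0,0],[0,0,0],[0,0,0],[0,0,0],[0,0,0],[0,0,0]]}'; python3 plan.py 396.4 10.8 59 -8
```

```text
clock: 17.5
ee_pos: [394.0, 10.6, 59.6]
orientation: [-0.0, 0.998, -0.068, -0.002]
force: [0.1, -0.4, 0.0]
opening: 85.1
t 17.5 tcp [394.   10.6  59.6] yaw -7.8 open 85.1 F [ 0.1 -0.4  0. ] j6 1.62
world d [ 2.4  0.2 -0.6] | delta [ 0.016 -0.004  0.004] rot [0.0001 0.0011 0.0009] rows>= 0.1
```

```bash
python3 -m creep '{"fingers":[1,0.8,0.6,0.5,0.4,0.2,0.2,0.2],"delta_pos":[[0.01,0,0],[0.01,0,0],[0.01,0,0],[0.01,0,0],[0.01,0,0],[0.01,0,0],[0.01,0,0],[0.01,0,0]],"rot":[[0,0,0],[0,0,0],[0,0,0],[0,0,0],[0,0,0],[0,0,0],[0,0,0],[0,0,0]]}'; python3 plan.py 396.4 10.8 59 -8;  python3 -m creep '{"fingers":[0,0,0,0,0,0,0,0],"delta_pos":[[0,0,0],[0,0,0],[0,0,-0.05],[0,0,-0.15],[0,0,-0.3],[0,0,-0.45],[0,0,-0.5],[0,0,-0.5]],"rot":[[0,0,0],[0,0,0],[0,0,0],[0,0,0],[0,0,0],[0,0,0],[0,0,0],[0,0,0]]}'; python3 plan.py 460 298 140 -8
```

```text
clock: 18.17
ee_pos: [397.7, 9.9, 62.0]
orientation: [0.0, 0.998, -0.068, 0.001]
force: [-1.3, -0.9, 6.2]
opening: 54.7
t 18.17 tcp [397.7   9.9  62. ] yaw -7.9 open 54.7 F [-1.3 -0.9  6.2] j6 1.62
world d [-1.3  0.9 -3. ] | delta [-0.009 -0.005  0.02 ] rot [ 0.0001 -0.0007  0.0008] rows>= 0.1
clock: 18.83
ee_pos: [398.5, 10.0, 137.9]
orientation: [0.0, 0.998, -0.069, 0.003]
force: [0.7, 0.2, -2.8]
opening: 54.7
t 18.83 tcp [398.5  10.  137.9] yaw -7.9 open 54.7 F [ 0.7  0.2 -2.8] j6 1.62
world d [ 61.5 288.    2.1] | delta [ 0.143 -1.958 -0.012] rot [-0.0001 -0.0018  0.0007] rows>= 7.1
```

```bash
python3 -m creep '{"fingers":[0,0,0,0,0,0,0,0],"delta_pos":[[0.01,-0.08,0],[0.02,-0.22,0],[0.03,-0.4,0],[0.05,-0.58,0],[0.06,-0.76,0],[0.07,-0.9,0],[0.07,-0.98,0],[0.07,-0.98,0]],"rot":[[0,0,0],[0,0,0],[0,0,0],[0,0,0],[0,0,0],[0,0,0],[0,0,0],[0,0,0]]}';python3 -m creep '{"fingers":[0,0,0,0,0,0,0],"delta_pos":[[0.01,-0.08,0],[0.02,-0.22,0],[0.03,-0.4,0],[0.05,-0.58,0],[0.06,-0.76,0],[0.07,-0.9,0],[0.07,-0.94,0]],"rot":[[0,0,0],[0,0,0],[0,0,0],[0,0,0],[0,0,0],[0,0,0],[0,0,0]]}'; python3 plan.py 460 298 140 -8
python3 - <<'E'
from h import *
p,d=grab_frame('scene')
cv2.imwrite('pics/r2.png',cv2.resize(p[100:350,270:570,::-1],(720,600)))
E
```

```text
clock: 19.5
ee_pos: [426.5, 155.9, 134.6]
orientation: [-0.0, 0.998, -0.067, -0.001]
force: [0.6, -1.0, -2.2]
opening: 54.5
clock: 20.08
ee_pos: [457.7, 294.8, 135.6]
orientation: [-0.001, 0.998, -0.068, 0.001]
force: [0.7, -0.5, -2.4]
opening: 54.6
t 20.08 tcp [457.7 294.8 135.6] yaw -7.8 open 54.6 F [ 0.7 -0.5 -2.4] j6 2.2
world d [2.3 3.2 4.4] | delta [ 0.012 -0.023 -0.03 ] rot [-0.0005 -0.0003  0.0009] rows>= 0.1
```

View pics/r2.png

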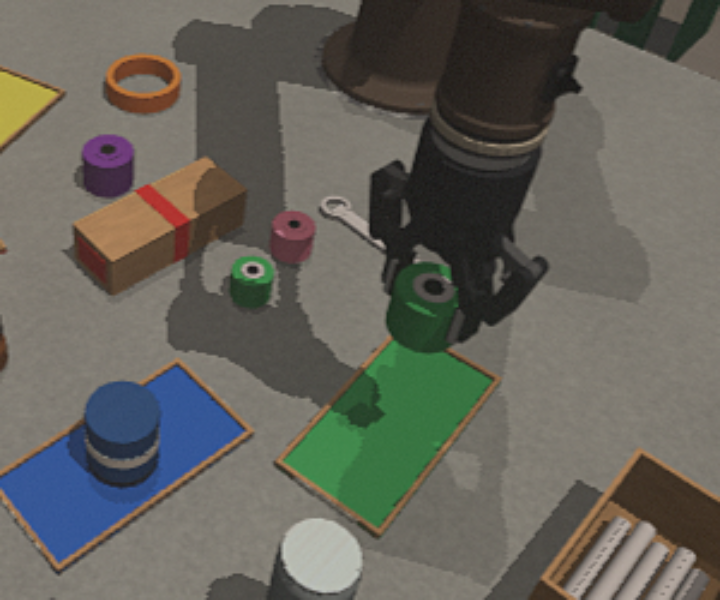

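The roller is held upright at (425,305) above the green tray and the carton is still in place. I lower it.

```bash
python3 -m creep '{"fingers":[0,0,0,0,0,0,0,0],"delta_pos":[[0.005,-0.01,0],[0.005,-0.01,0.1],[0.005,-0.01,0.22],[0.005,-0.01,0.34],[0.005,-0.01,0.46],[0.005,-0.01,0.57],[0.005,-0.01,0.65],[0.005,-0.01,0.68]],"rot":[[0,0,0],[0,0,0],[0,0,0],[0,0,0],[0,0,0],[0,0,0],[0,0,0],[0,0,0]]}';python3 -m creep '{"fingers":[0,0,0],"delta_pos":[[0,0,0],[0,0,0],[0,0,0]],"rot":[[0,0,0],[0,0,0],[0,0,0]]}'; python3 plan.py 460 298 16 -8
```

```text
clock: 20.8
ee_pos: [455.8, 291.6, 31.5]
orientation: [0.002, 0.998, -0.069, -0.002]
force: [-0.1, -0.8, -1.8]
opening: 54.7
clock: 21.05
ee_pos: [458.7, 294.2, 34.8]
orientation: [-0.001, 0.998, -0.069, 0.001]
force: [-0.4, 0.2, -1.9]
opening: 54.8
t 21.05 tcp [458.7 294.2  34.8] yaw -7.9 open 54.8 F [-0.4  0.2 -1.9] j6 2.2
world d [  1.3   3.8 -18.8] | delta [ 0.005 -0.026  0.125] rot [-0.0004 -0.0005  0.0006] rows>= 0.5
```

```bash
python3 -m creep '{"fingers":[0,0,0,0,0,0],"delta_pos":[[0.005,-0.025,0.03],[0.005,-0.025,0.06],[0.005,-0.025,0.08],[0.005,-0.025,0.1],[0.005,-0.025,0.11],[0.005,-0.025,0.11]],"rot":[[0,0,0],[0,0,0],[0,0,0],[0,0,0],[0,0,0],[0,0,0]]}'; python3 plan.py 460 298 16 -8;python3 -m creep '{"fingers":[0,0,0,0],"delta_pos":[[0,0,0.006],[0,0,0.012],[0,0,0.015],[0,0,0.015]],"rot":[[0,0,0],[0,0,0],[0,0,0],[0,0,0]]}'; python3 plan.py 460 298 16 -8
```

```text
clock: 21.55
ee_pos: [458.4, 297.3, 16.5]
orientation: [0.0, 0.998, -0.069, -0.001]
force: [1.3, -0.8, -2.5]
opening: 54.7
t 21.55 tcp [458.4 297.3  16.5] yaw -7.9 open 54.7 F [ 1.3 -0.8 -2.5] j6 2.2
world d [ 1.6  0.7 -0.5] | delta [ 0.01  -0.006  0.004] rot [0.0003 0.0003 0.0008] rows>= 0.0
clock: 21.88
ee_pos: [458.9, 297.6, 16.0]
orientation: [0.0, 0.998, -0.069, -0.0]
force: [-3.1, -0.7, 4.3]
opening: 54.3
t 21.88 tcp [458.9 297.6  16. ] yaw -7.9 open 54.3 F [-3.1 -0.7  4.3] j6 2.2
world d [ 1.1  0.4 -0. ] | delta [ 0.007 -0.004  0.   ] rot [0.0001 0.0002 0.0007] rows>= 0.0
```

Contact, so I release and rise.

```bash
python3 -m creep '{"fingers":[0.7,0.8,0.9,1,1,1,1,1],"delta_pos":[[0,0,0],[0,0,0],[0,0,0],[0,0,-0.02],[0,0,-0.1],[0,0,-0.25],[0,0,-0.45],[0,0,-0.75]],"rot":[[0,0,0],[0,0,0],[0,0,0],[0,0,0],[0,0,0],[0,0,0],[0,0,0],[0,0,0]]}'; python3 plan.py 441 4.4 110 -7.8
python3 - <<'E'
from h import *
p,d=grab_frame('scene')
cv2.imwrite('pics/r3.png',cv2.resize(p[100:350,270:570,::-1],(720,600)))
E
```

```text
clock: 22.55
ee_pos: [456.6, 296.2, 123.2]
orientation: [0.002, 0.998, -0.069, -0.003]
force: [1.1, 0.5, 0.0]
opening: 85.7
t 22.55 tcp [456.6 296.2 123.2] yaw -7.9 open 85.7 F [1.1 0.5 0. ] j6 2.2
world d [ -15.6 -291.8  -13.2] | delta [0.164 1.941 0.094] rot [ 0.0012  0.0016 -0.0004] rows>= 7.0
```

View pics/r3.png

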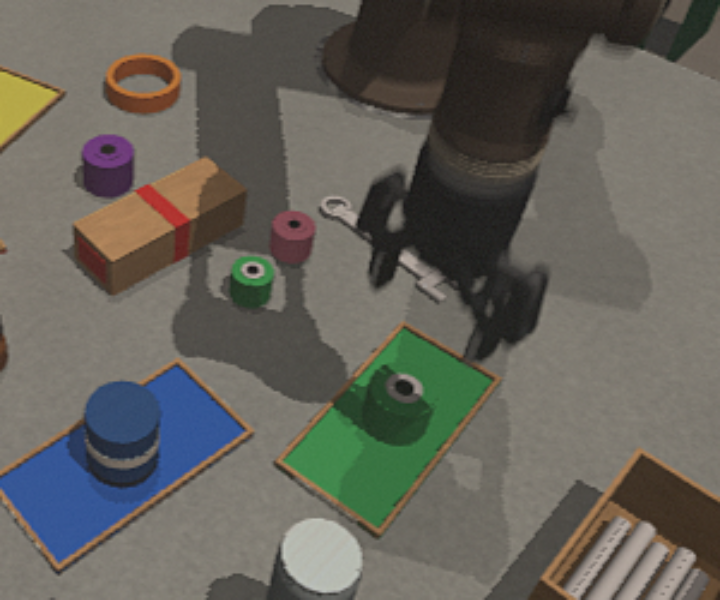

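The roller is upright and centred in the green tray at (398,410). I measure the carton again.

```bash
python3 - <<'E'
from h import *
for n in ('scene','top'):
    p,d=grab_frame(n); W=cloud(n,d)
    m=(d>0)&(abs(W[...,2]-50)<3)&(abs(W[...,0]-440)<110)&(abs(W[...,1])<60)
    m=cv2.morphologyEx(m.astype(np.uint8),cv2.MORPH_OPEN,np.ones((3,3)))>0
    s=W[m]; print(n,len(s),s.mean(0),cv2.minAreaRect(s[:,:2].astype(np.float32)))
E
python3 -m creep '{"fingers":[1,1,1,1,1,1,1],"delta_pos":[[0.08,0.97,0],[0.08,0.97,0],[0.08,0.97,0],[0.08,0.97,0],[0.08,0.97,0],[0.08,0.97,0],[0.08,0.97,0]],"rot":[[0,0,0],[0,0,0],[0,0,0],[0,0,0],[0,0,0],[0,0,0],[0,0,0]]}';python3 -m creep '{"fingers":[1,1,1,1,1,1,1],"delta_pos":[[0.08,0.96,0],[0.08,0.96,0],[0.08,0.96,0],[0.08,0.96,0],[0.08,0.96,0],[0.08,0.96,0],[0.08,0.96,0]],"rot":[[0,0,0],[0,0,0],[0,0,0],[0,0,0],[0,0,0],[0,0,0],[0,0,0]]}'; python3 plan.py 441 4.4 14 -7.8
```

```text
scene 1382 [446.14929602   6.26666367  49.92481286] ((441.7041931152344, 5.238151550292969), (69.25453186035156, 171.12290954589844), 82.02315521240234)
top 1197 [443.03936964   3.84786423  49.81292465] ((439.4683532714844, 3.872783660888672), (66.32291412353516, 168.40965270996094), 81.12247467041016)
clock: 23.28
ee_pos: [450.8, 152.1, 123.9]
orientation: [-0.0, 0.998, -0.069, -0.0]
force: [-0.3, -0.2, 0.3]
opening: 85.3
clock: 23.87
ee_pos: [443.5, 8.7, 124.1]
orientation: [-0.0, 0.998, -0.068, 0.0]
force: [-0.2, 0.0, -0.3]
opening: 85.6
t 23.87 tcp [443.5   8.7 124.1] yaw -7.8 open 85.6 F [-0.2  0.  -0.3] j6 1.63
world d [  -2.5   -4.3 -110.1] | delta [-0.012  0.031  0.734] rot [-0.0002  0.     -0.0001] rows>= 2.6
```

```bash
python3 -m creep '{"fingers":[1,1,1,1,1,1,1],"delta_pos":[[-0.012,0.02,0],[-0.012,0.02,0.1],[-0.012,0.02,0.2],[-0.012,0.02,0.3],[-0.012,0.02,0.3],[-0.012,0.02,0.3],[-0.012,0.02,0.3]],"rot":[[0,0,0],[0,0,0],[0,0,0],[0,0,0],[0,0,0],[0,0,0],[0,0,0]]}'; python3 plan.py 440.6 4.5 14 -8
python3 - <<'E'
from h import *
p,d=grab_frame('scene')
cv2.imwrite('pics/k1.png',cv2.resize(p[100:250,230:430,::-1],(533,400)))
E
```

```text
clock: 24.45
ee_pos: [441.4, 5.4, 79.6]
orientation: [-0.0, 0.998, -0.068, 0.0]
force: [0.2, -0.0, 0.4]
opening: 85.5
t 24.45 tcp [441.4   5.4  79.6] yaw -7.8 open 85.5 F [ 0.2 -0.   0.4] j6 1.62
world d [ -0.8  -0.9 -65.6] | delta [-0.005  0.007  0.437] rot [-0.     -0.0002  0.0011] rows>= 1.6
```

View pics/k1.png

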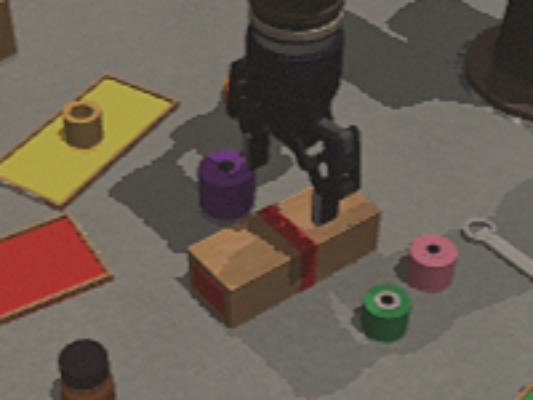

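The fingers straddle the carton's red band at crop (288,235), clear of the purple decoy. I go down and close.

```bash
python3 -m creep '{"fingers":[1,1,1,1,1,1,1,1],"delta_pos":[[-0.005,0.004,0.07],[-0.005,0.004,0.14],[-0.005,0.004,0.21],[-0.005,0.004,0.28],[-0.005,0.004,0.35],[-0.005,0.004,0.41],[-0.005,0.004,0.43],[-0.005,0.004,0.43]],"rot":[[0,0,0],[0,0,0],[0,0,0],[0,0,0],[0,0,0],[0,0,0],[0,0,0],[0,0,0]]}'; python3 plan.py 440.6 4.5 14 -8; python3 -m creep '{"fingers":[0.9,0.8,0.7,0.6,0.4,0.2,0.2,0.2],"delta_pos":[[0,0,0],[0,0,0],[0,0,0],[0,0,0],[0,0,0],[0,0,0],[0,0,0],[0,0,0]],"rot":[[0,0,0],[0,0,0],[0,0,0],[0,0,0],[0,0,0],[0,0,0],[0,0,0],[0,0,0]]}'; python3 plan.py 440.6 4.5 14 -8
```

```text
clock: 25.17
ee_pos: [438.9, 4.3, 13.3]
orientation: [-0.0, 0.998, -0.069, -0.001]
force: [-0.2, 0.3, -1.1]
opening: 85.4
t 25.17 tcp [438.9   4.3  13.3] yaw -7.9 open 85.4 F [-0.2  0.3 -1.1] j6 1.62
world d [1.7 0.2 0.7] | delta [ 0.011 -0.003 -0.005] rot [0.     0.0009 0.0007] rows>= 0.0
clock: 25.83
ee_pos: [440.8, 4.0, 15.4]
orientation: [0.0, 0.998, -0.068, 0.001]
force: [-2.1, -1.2, 5.6]
opening: 65.2
t 25.83 tcp [440.8   4.   15.4] yaw -7.8 open 65.2 F [-2.1 -1.2  5.6] j6 1.62
world d [-0.2  0.5 -1.4] | delta [-0.002 -0.003  0.009] rot [ 0.0001 -0.0004  0.0008] rows>= 0.0
```

```bash
python3 -m creep '{"fingers":[0,0,0,0,0,0,0,0],"delta_pos":[[0,0,0],[0,0,0],[0,0,-0.04],[0,0,-0.12],[0,0,-0.24],[0,0,-0.38],[0,0,-0.52],[0,0,-0.56]],"rot":[[0,0,0],[0,0,0],[0,0,0],[0,0,0],[0,0,0],[0,0,0],[0,0,0],[0,0,0]]}'; python3 plan.py 650 -169 99 -14
python3 - <<'E'
from h import *
p,d=grab_frame('scene')
cv2.imwrite('pics/k2.png',cv2.resize(p[100:250,230:430,::-1],(533,400)))
E
```

```text
clock: 26.5
ee_pos: [441.1, 4.4, 100.5]
orientation: [-0.0, 0.998, -0.069, 0.002]
force: [1.4, -0.3, -6.3]
opening: 64.9
t 26.5 tcp [441.1   4.4 100.5] yaw -7.9 open 64.9 F [ 1.4 -0.3 -6.3] j6 1.62
world d [ 208.9 -173.4   -1.5] | delta [1.538 0.954 0.014] rot [-0.0003 -0.0011  0.034 ] rows>= 6.5
```

View pics/k2.png

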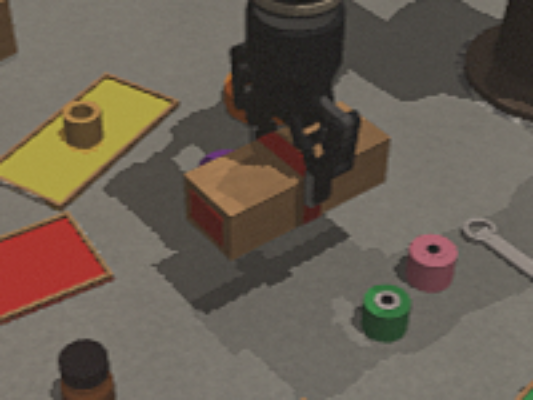

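The carton hangs level at (290,180), clear of the table. I carry it to the red tray, sideways first to stay away from the jar.

```bash
python3 -m creep '{"fingers":[0,0,0,0,0,0,0,0],"delta_pos":[[0.02,0.06,0],[0.08,0.16,0],[0.18,0.28,0],[0.3,0.4,0],[0.42,0.52,0],[0.54,0.62,0],[0.66,0.7,0],[0.74,0.74,0]],"rot":[[0,0,0],[0,0,0],[0,0,0.005],[0,0,0.01],[0,0,0.015],[0,0,0.02],[0,0,0.025],[0,0,0.03]]}';python3 -m creep '{"fingers":[0,0,0,0,0,0,0,0],"delta_pos":[[0.05,0.02,0],[0.16,0.04,0],[0.28,0.06,0],[0.4,0.08,0],[0.52,0.1,0],[0.62,0.12,0],[0.68,0.12,0],[0.7,0.12,0]],"rot":[[0,0,0],[0,0,0],[0,0,0],[0,0,0],[0,0,0],[0,0,0],[0,0,0],[0,0,0]]}'; python3 plan.py 650 -169 99 -14
```

```text
clock: 27.22
ee_pos: [534.7, -123.2, 96.1]
orientation: [0.0, 0.993, -0.117, -0.001]
force: [1.0, 0.8, -5.9]
opening: 65.3
clock: 27.88
ee_pos: [632.8, -162.6, 96.7]
orientation: [-0.0, 0.993, -0.116, -0.001]
force: [0.6, 0.2, -5.8]
opening: 65.0
t 27.88 tcp [ 632.8 -162.6   96.7] yaw -13.3 open 65.0 F [ 0.6  0.2 -5.8] j6 1.48
world d [17.2 -6.4  2.3] | delta [ 0.121  0.015 -0.016] rot [-0.0001  0.0007  0.0041] rows>= 0.4
```

```bash
python3 -m creep '{"fingers":[0,0,0,0,0,0,0,0],"delta_pos":[[0.06,0.01,0],[0.1,0.015,0],[0.115,0.015,0.04],[0.115,0.015,0.1],[0.115,0.015,0.18],[0.115,0.015,0.26],[0.115,0.015,0.32],[0.115,0.015,0.34]],"rot":[[0,0,0.004],[0,0,0.004],[0,0,0.004],[0,0,0.004],[0,0,0.004],[0,0,0.004],[0,0,0.004],[0,0,0.004]]}';python3 -m creep '{"fingers":[0,0,0],"delta_pos":[[0,0,0],[0,0,0],[0,0,0]],"rot":[[0,0,0],[0,0,0],[0,0,0]]}'; python3 plan.py 650 -169 20 -14
python3 - <<'E'
from h import *
p,d=grab_frame('scene')
cv2.imwrite('pics/k3.png',cv2.resize(p[100:300,130:370,::-1],(720,600)))
E
```

```text
clock: 28.55
ee_pos: [646.3, -167.7, 44.0]
orientation: [-0.001, 0.993, -0.122, -0.003]
force: [-0.6, -0.2, -5.9]
opening: 65.1
clock: 28.8
ee_pos: [649.8, -168.9, 48.3]
orientation: [0.0, 0.993, -0.122, 0.001]
force: [-0.1, -0.0, -5.6]
opening: 64.9
t 28.8 tcp [ 649.8 -168.9   48.3] yaw -14.0 open 64.9 F [-0.1 -0.  -5.6] j6 1.5
world d [  0.2  -0.1 -28.3] | delta [0.001 0.    0.189] rot [ 0.     -0.0005  0.    ] rows>= 0.7
```

View pics/k3.png

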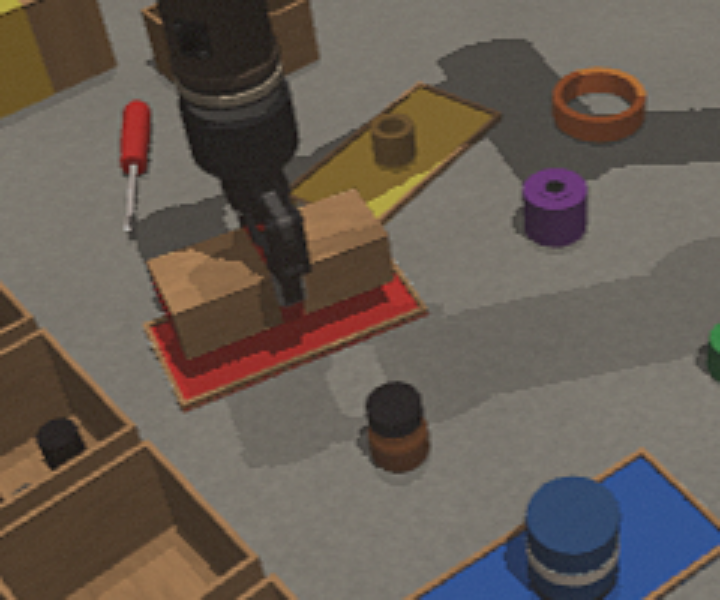

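The carton at (270,275) is aligned with the red tray just below it. I lower it the last stretch.

```bash
python3 -m creep '{"fingers":[0,0,0,0,0,0,0,0],"delta_pos":[[0,0,0.03],[0,0,0.07],[0,0,0.1],[0,0,0.13],[0,0,0.155],[0,0,0.17],[0,0,0.18],[0,0,0.18]],"rot":[[0,0,0],[0,0,0],[0,0,0],[0,0,0],[0,0,0],[0,0,0],[0,0,0],[0,0,0]]}'; python3 plan.py 650 -169 20 -14;python3 -m creep '{"fingers":[0,0,0,0],"delta_pos":[[0,0,0.006],[0,0,0.012],[0,0,0.015],[0,0,0.015]],"rot":[[0,0,0],[0,0,0],[0,0,0],[0,0,0]]}'; python3 plan.py 650 -169 20 -14
```

```text
clock: 29.52
ee_pos: [648.8, -168.6, 20.0]
orientation: [-0.0, 0.993, -0.122, -0.0]
force: [-0.1, -0.2, -6.3]
opening: 65.0
t 29.52 tcp [ 648.8 -168.6   20. ] yaw -14.0 open 65.0 F [-0.1 -0.2 -6.3] j6 1.5
world d [ 1.2 -0.4  0. ] | delta [ 0.008  0.001 -0.   ] rot [-0.      0.0003  0.    ] rows>= 0.0
clock: 29.85
ee_pos: [649.6, -168.8, 19.5]
orientation: [0.0, 0.993, -0.122, 0.0]
force: [-1.5, 0.8, 0.7]
opening: 65.2
t 29.85 tcp [ 649.6 -168.8   19.5] yaw -14.0 open 65.2 F [-1.5  0.8  0.7] j6 1.5
world d [ 0.4 -0.2  0.5] | delta [ 0.003  0.001 -0.004] rot [ 0.     -0.0002  0.    ] rows>= 0.0
```

Contact. I release and rise well clear, then look from both cameras.

```bash
python3 -m creep '{"fingers":[0.8,0.85,0.9,0.95,1,1,1,1],"delta_pos":[[0,0,0],[0,0,0],[0,0,0],[0,0,-0.02],[0,0,-0.1],[0,0,-0.25],[0,0,-0.45],[0,0,-0.9]],"rot":[[0,0,0],[0,0,0],[0,0,0],[0,0,0],[0,0,0],[0,0,0],[0,0,0],[0,0,0]]}'; python3 -m creep '{"fingers":[1,1,1,1,1,1,1,1],"delta_pos":[[0,0,-0.3],[-0.3,0,-0.4],[-0.9,0,-0.4],[-0.9,0,-0.4],[-0.9,0,-0.4],[-0.9,0,-0.4],[-0.9,0,-0.4],[-0.9,0,-0.4]],"rot":[[0,0,0],[0,0,0],[0,0,0],[0,0,0],[0,0,0],[0,0,0],[0,0,0],[0,0,0]]}'
python3 -m creep '{"fingers":[1,1,1,1,1,1,1,1],"delta_pos":[[-0.5,-0.5,0],[-0.9,-0.9,0],[-0.9,-0.9,0],[-0.9,-0.9,0],[-0.9,-0.9,0],[-0.9,-0.9,0],[-0.9,-0.9,0],[-0.9,-0.9,0]],"rot":[[0,0,0],[0,0,0],[0,0,0],[0,0,0],[0,0,0],[0,0,0],[0,0,0],[0,0,0]]}'
python3 - <<'E'
from h import *
exp=dict(bushing=(452,-276,38,20),filter=(650,161.5,70,30),roller=(460,298,48,28),carton=(650,-169,54,0),jar=(665.4,-1.7,55,22),can=(671.3,359.8,140,27))
for n in ('scene','top'):
    p,d=grab_frame(n); W=cloud(n,d); cv2.imwrite(f'pics/end_{n}.png',p[:,:,::-1])
    for k,(x,y,z,r) in exp.items():
        R=r+15 if r else 110
        m=(d>0)&(abs(W[...,2]-z)<3.5)&(np.hypot(W[...,0]-x,W[...,1]-y)<R)
        m=cv2.morphologyEx(m.astype(np.uint8),cv2.MORPH_OPEN,np.ones((2,2)))>0
        s=W[m]
        if len(s)<10: print(n,k,'few');continue
        q=cv2.minAreaRect(s[:,:2].astype(np.float32)); print(n,k,len(s),np.round(q[0],1),np.round(q[1],1),round(q[2],1),'z',s[:,2].mean().round(1),'off',round(np.hypot(q[0][0]-x,q[0][1]-y),1))
print(state()['force'],state()['joint_vel'].max())
E
```

```text
clock: 30.52
ee_pos: [646.7, -167.9, 126.1]
orientation: [-0.001, 0.993, -0.122, -0.003]
force: [0.4, 0.9, -0.4]
opening: 85.7
clock: 31.18
ee_pos: [520.1, -136.7, 189.1]
orientation: [0.0, 0.993, -0.122, 0.002]
force: [-0.1, -0.2, 0.3]
opening: 85.1
clock: 31.85
ee_pos: [421.9, 27.3, 188.4]
orientation: [0.0, 0.993, -0.121, 0.001]
force: [0.3, -0.7, 1.0]
opening: 85.6
scene bushing 70 [ 444.6 -280.7] [60.9 34.5] 52.0 z 34.1 off 8.7
scene filter 659 [793.9 291.1] [516.3  57.2] 41.5 z 70.4 off 193.7
scene roller 517 [447.6 307. ] [51.9 82.9] 63.8 z 46.8 off 15.4
scene carton 1454 [816.1  89.9] [825.3 176.8] 56.7 z 56.4 off 307.6
scene jar 221 [810.6 215.4] [621.   37.9] 56.0 z 56.0 off 261.2
scene can 826 [774.5 395.2] [423.4  48.8] 17.9 z 139.2 off 109.1
top bushing 107 [ 388.6 -132.7] [ 37.2 374. ] 22.6 z 39.4 off 156.7
top filter 359 [484.9 113.9] [400.5  58.1] 15.4 z 71.5 off 171.8
top roller 327 [394.8 170.1] [329.9  53.5] 64.5 z 50.2 off 143.6
top carton 1355 [ 511.8 -114.1] [ 96.4 507. ] 66.1 z 57.6 off 148.8
top jar 141 [666.4  -9.4] [34.  51.3] 30.4 z 51.7 off 7.8
top can 284 [501.7 194.5] [515.5  48.6] 44.0 z 152.5 off 236.8
[-0.73146741  0.15769884 -0.57988274] 0.007816325610266303
```

View pics/end_scene.png

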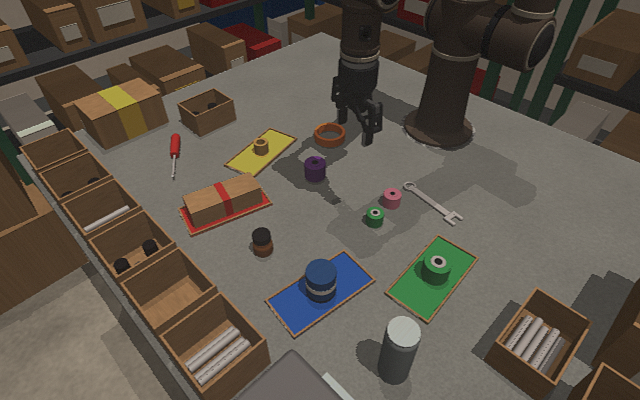

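View pics/end_top.png

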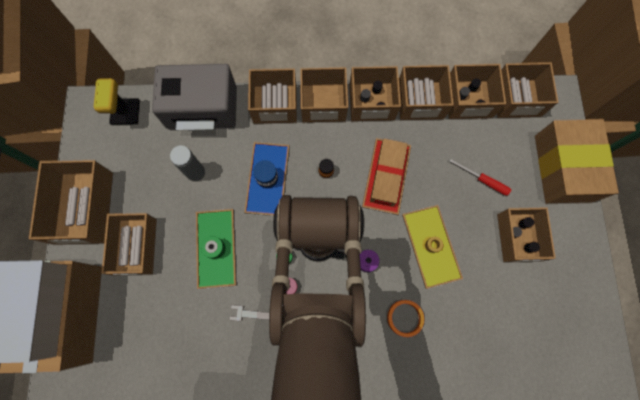

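Visually every part stands in its tray: in the top view bushing (434,245), filter (266,174), roller (214,247), carton (388,172), with the jar and can unmoved. The rectangle fits are wrong, because my 2×2 opening shifts the mask. I redo them with a 3×3 one.

```bash
python3 - <<'E'
from h import *
exp=dict(bushing=(452,-276,38,20),filter=(650,161.5,70,30),roller=(460,298,48,28),carton=(650,-169,54,0),jar=(665.4,-1.7,55,22),can=(671.3,359.8,140,27))
for n in ('scene','top'):
    p,d=grab_frame(n); W=cloud(n,d); print(n)
    for k,(x,y,z,r) in exp.items():
        m=(d>0)&(abs(W[...,2]-z)<3.5)&(np.hypot(W[...,0]-x,W[...,1]-y)<(r+15 if r else 110))
        s=W[m]; c=np.median(s[:,:2],0)
        q=cv2.minAreaRect(s[:,:2].astype(np.float32)); A=np.c_[s[:,:2]-s[:,:2].mean(0),np.ones(len(s))]; g=np.linalg.lstsq(A,s[:,2],rcond=None)[0]
        print(k,len(s),np.round(q[0],1),np.round(q[1],1),round(q[2],1),'z',s[:,2].mean().round(1),'slope',np.hypot(*g[:2]).round(3),'off',round(np.hypot(q[0][0]-x,q[0][1]-y),1))
    hsv=cv2.cvtColor(p,cv2.COLOR_RGB2HSV)
E
```

```text
scene
bushing 75 [ 454.  -272.3] [39.9 35.6] 52.0 z 37.6 slope 0.015 off 4.2
filter 659 [651.8 162.9] [60.2 56.8] 44.5 z 69.8 slope 0.008 off 2.2
roller 516 [459.6 299.6] [54.1 55. ] 88.3 z 48.1 slope 0.011 off 1.7
carton 1473 [ 650.8 -166.4] [ 69.1 169.5] 76.1 z 53.8 slope 0.002 off 2.7
jar 224 [6.68e+02 4.00e-01] [38.4 38.1] 79.2 z 54.8 slope 0.008 off 3.4
can 827 [673.9 361.1] [49.2 48.4] 46.0 z 139.9 slope 0.001 off 2.9
top
bushing 104 [ 451.1 -275.4] [36.5 36.5] 89.3 z 37.3 slope 0.034 off 1.1
filter 364 [648.9 160.7] [57.8 58.3] 19.2 z 69.7 slope 0.003 off 1.3
roller 340 [457.4 297.2] [54.  54.1] 87.1 z 47.8 slope 0.007 off 2.8
carton 1378 [ 648.6 -168.8] [ 66.5 170.4] 75.9 z 53.8 slope 0.002 off 1.4
jar 155 [664.6  -1.3] [37.5 37.5] 1.0 z 54.4 slope 0.025 off 0.9
can 291 [671.5 359.7] [49.  48.6] 63.7 z 139.6 slope 0.012 off 0.2
```

All parts are within about 4 mm of the tray centres, flat and at floor height.

```bash
python3 -c "
from cell import *
print(sign_off())"
```

```text
the job is handed in; nothing more can be done
None
```

I took the stack apart in the order bushing, filter, roller, carton, and put each part upright in the middle of its own tray. I handed the job in at about 32 s on the clock; no verdict is reported.

**Last checks:**
- **Position:** in the top camera each part is 1–3 mm from its tray's centre; in the scene camera 2–4 mm. The two cameras differ by 2–4 mm, slightly more than the stated calibration accuracy of about 2 mm, but well inside the 15 mm limit.
- **Flatness and alignment:** each part's top is within 1 mm of where it should be for a part on the tray floor. The top-surface slopes are at most 0.034. The carton lies along the red tray to within about 1°.
- **Jar and can:** they are within 1 mm of their starting positions in the top camera.
- **Arm:** it was well clear of everything when I handed in.

One check failed at first: the first final fits gave nonsense because of a mask error in my script. I redid them correctly before handing in.

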